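# Line up the seasonings by height on the condiment board

## Task

Set the pepper mill, the spice jar, the salt shaker and the mustard pot on the wooden condiment board in order of height, one upright in the middle of each cork pad, the tallest at the end with the lug and the shortest at the far end. Do not tip any of them over, and leave the mug and the jam jar where they are.

Things in the scene. Friction and masses are not known exactly. Their poses are not given: they have to be found in the camera images.
- pepper_mill_center (a point): Pepper mill of dark brown turned wood with a small metal knob on top, round, 58 mm across at its foot; too tall to be gripped low from above: grip the round head, 50 mm across at its widest, 120 mm above the foot; 150 mm tall, standing upright on the worktop at the start. This point is on its axis, half-way up (75 mm above its foot); z up along its axis
- spice_jar_center (a point): Round white-and-clear spice jar with a dark label and a black cap, straight-sided, 41 mm across; best gripped 70 mm above its foot; 105 mm tall, standing upright on the worktop at the start. This point is on its axis, half-way up (52.5 mm above its foot); z up along its axis
- salt_shaker_center (a point): White round ceramic salt shaker with a rounded steel cap, 42 mm across, straight walls to 52 mm up; 76 mm tall, standing upright on the worktop at the start. This point is on its axis, half-way up (38 mm above its foot); z up along its axis
- mustard_pot_center (a point): Squat round blue ceramic mustard pot, 50 mm across, straight walls to 30 mm up, with a light wooden lid (fixed on) and a small knob; 50 mm tall, standing upright on the worktop at the start. This point is on its axis, half-way up (25 mm above its foot); z up along its axis
- pad_1_top (a point): Round cork pad, 72 mm across, fixed in the dark wooden condiment board: the pad nearest the lug. The board is 342 x 100 mm, 12 mm thick, fixed to the worktop; its four pads stand in one straight row, 85 mm apart centre to centre; the lug, a narrow tab with a hanging hole, sticks out 44 mm at one end only. The point is the centre of its top face, 14 mm above the worktop and 2 mm above the board's top; its x axis runs along the row towards the board's lug, z up
- pad_2_top (a point): Round cork pad, 72 mm across, fixed in the dark wooden condiment board: second from the lug. The point is the centre of its top face, 14 mm above the worktop and 2 mm above the board's top; its x axis runs along the row towards the board's lug, z up
- pad_3_top (a point): Round cork pad, 72 mm across, fixed in the dark wooden condiment board: third from the lug. The point is the centre of its top face, 14 mm above the worktop and 2 mm above the board's top; its x axis runs along the row towards the board's lug, z up
- pad_4_top (a point): Round cork pad, 72 mm across, fixed in the dark wooden condiment board: the last, at the end without a lug. The point is the centre of its top face, 14 mm above the worktop and 2 mm above the board's top; its x axis runs along the row towards the board's lug, z up
- mug_center (a point): Bystander: black-and-white striped mug, 86 mm across, 90 mm tall; the point is half-way up. Leave it where it is
- jam_jar_center (a point): Bystander: jam jar with a yellow lid, 71 mm across, 110 mm tall; the point is half-way up. Leave it where it is
Things that resemble listed ones, but are neither listed nor needed, are in the scene too. What is shaped like the part that bears spice_jar_center but orange is not meant.

How it is judged:
By the outcome, as a careful person would: the job done as asked, in the order asked, and still so for the second after the job is handed in, with the robot touching nothing.
It also fails if it takes over 120 s, if anything falls off the work surface, if the arm or the gripper's body presses on something with over 40 N, if the wrist force passes 120 N, or if a joint passes its speed limit or range.

## Robot

A 7-joint arm with a two-finger parallel gripper is mounted at the origin on the work surface; the furniture and walls round the work are solid. World frame = base frame: x ahead of the robot, y to its left, z up, the work surface at z = 0. Lengths are in m, angles in rad, forces in N, time in s.
With the tool pointing down it reaches from about 0.4 to 0.875 m from the base axis. Payload 19.3 kg.
Tool frame: the origin (TCP) lies at the very end of the fingers, on their centre line; the grasp point (between the pads) lies 19 mm behind it; x points along the fingers, y is the direction in which the jaws open and shut, and the axes are right-handed (so a half turn about x gives the same grasp; the last joint's range is limited). The gripper opens to 85 mm and grips with 20 to 120 N. Pads are 22 mm wide; open, the fingers measure 114 mm over their backs; the gripper's body (76 mm by 85 mm) begins 54 mm behind the grasp point. The pads swing forward as they close: fully open they stand 13 mm farther back than shut.
Start: joints at [-1.344, 0.521, -0.036, 1.599, 0.021, 1.021, -0.113], TCP at [0.183, 0.598, 0.195] pointing down, gripper open.
Joint ranges: [-2.91, 2.91], [-0.3, 2.13], [-1.5, 1.42], [0.17, 2.43], [-1.26, 4.41], [0.16, 1.93], [-2.52, 2.52]. Speed limits (rad/s): [1.89, 1.89, 2.39, 2.39, 3.01, 3.01, 3.01].

## Interface

Orientations are given as [roll, pitch, yaw] about the fixed x, y, z axes, in that order (R = Rz(yaw) Ry(pitch) Rx(roll)).
In Python, from workcell import bot, grab_frame, job_done gives the robot as it stands.
- The arm moves only by the shell command python3 -m pendant 'ROWS' [OPENING] [FORCE]. ROWS is JSON, a list of rows, each a list of 4 numbers: the shift along the tool's x, y, z in mm, then the turn about the tool's x in degrees. A call has 1 to 12 rows; each row shifts and turns the commanded pose from where the row before left it, along the tool's axes as they then stand; what a row does not reach is not made up. A row lasts 1/8 s, in which the tool goes at most 62.5 mm and 10.7 degrees, less where a joint would pass 70% of its speed; a pose out of reach is approached as far as the arm can. A call is refused whole if a number of a shift passes 62.5 or a number of a turn 10.7, either way. A call with a gripper value outside its range is refused whole. OPENING is the opening, from -1 (shut) to 1 (fully open), set as the call begins (- or left out, the last holds). The fingers move at their own pace and stop on an object; FORCE is the grip in N (left out, the last holds). Time passes only in rows, so rows that do not move let the fingers close. It gives the time, the measured TCP pose, the force and the opening at its end, in the units of the state.
- bot.observe(): the state, without advancing time (a new reading comes with each control period).
- grab_frame(name): name is "scene" or "side" or "wrist"; returns a dict with "img" (384x512x3 uint8, red, green, blue), "fovy" (degrees; the focal length in pixels is half the picture's height over the tangent of half this angle, whatever the lens; pixels are square), "cx", "cy" (the principal point, pixels), "k1" (the pictures are not rectified: a ray, as slopes to the right and down, at radius r is drawn at 1 + k1 r^2 times it, then the intrinsics apply), "R" (3x3) and "t" (3): a world point X has camera coordinates R X + t. Camera axes: x right, y down, z forward; pixel columns grow to the right and rows downward; lengths in m; the calibration is good to about 2 mm. A picture is of the moment at which its call begins. There is no depth.
- job_done(): hands the job in, once; it reports no verdict.
The state is a dict: "clock": time; "qpos": joint angles; "qd": joint speeds; "joint_efforts": joint torques, N m; "position": TCP position; "tool_rot": TCP orientation; "force": force on the tool from outside, world axes, zero at the start; "moment": the same for the moment, N m; "grip_width": finger opening in m.
Only numpy, scipy, OpenCV 4.12 (cv2) and the standard library are available. Lean on these libraries where they do the work, as an engineer would, in place of code of your own. Each camera call takes 0.05 s, during which the arm holds its last target.

## Working session

There is one attempt and no reset: what is moved stays moved. The work goes in short steps, Python scripts to look and compute and a shell command to move; the robot and the scene stay as the last step left them, time stands still between calls to the robot, and variables do not carry over. Pictures are saved under pics/ and viewed, and the job is handed in when it is done.

```bash
ls; mkdir -p pics; cat > h.py <<'E'
import numpy as np, cv2
from workcell import bot, grab_frame, job_done
def save(n,img,s=1):
    im=cv2.cvtColor(img,cv2.COLOR_RGB2BGR)
    if s!=1: im=cv2.resize(im,None,fx=s,fy=s,interpolation=cv2.INTER_CUBIC)
    cv2.imwrite('pics/'+n,im)
def K(f):
    h=f['img'].shape[0]; F=h/2/np.tan(np.radians(f['fovy'])/2)
    return F
def ray(f,u,v):
    F=K(f); d=np.array([(u-f['cx'])/F,(v-f['cy'])/F]); s=d.copy()
    for _ in range(30): s=d/(1+f['k1']*(s@s))
    R=np.array(f['R']);t=np.array(f['t'])
    D=R.T@np.array([s[0],s[1],1.]); return -R.T@t, D/np.linalg.norm(D)
def onz(f,u,v,z):
    o,d=ray(f,u,v); return o+d*(z-o[2])/d[2]
def proj(f,X):
    c=np.array(f['R'])@np.array(X)+np.array(f['t']); s=c[:2]/c[2]; s=s*(1+f['k1']*(s@s))
    F=K(f); return np.array([f['cx']+F*s[0],f['cy']+F*s[1]])
def tri(rs):
    A=np.zeros((3,3));b=np.zeros(3)
    for o,d in rs:
        P=np.eye(3)-np.outer(d,d);A+=P;b+=P@o
    x=np.linalg.solve(A,b); return x,[np.linalg.norm((np.eye(3)-np.outer(d,d))@(x-o)) for o,d in rs]
E
python3 - <<'E'
from h import *
import pickle
fs={}
for n in ['scene','side','wrist']:
    f=grab_frame(n);fs[n]=f;save(n+'0.png',f['img'],1.5)
    R=np.array(f['R']);print(n,f['fovy'],f['k1'],-R.T@np.array(f['t']))
pickle.dump(fs,open('f0.pkl','wb'))
print(bot.observe())
E
```

```text
pics
scene 57.18431273952398 -0.04538594193177603 [0.59939104 0.72357124 0.92269387]
side 55.38368024196086 -0.03959578158680455 [0.62656297 0.76502292 0.53261937]
wrist 59.30598059834757 -0.06904548408700893 [0.11566338 0.6193753  0.37322217]
{'clock': 0.15, 'qpos': array([-1.34421996,  0.52191218, -0.03629609,  1.59983712,  0.02119731,
        1.02110869, -0.11277612]), 'qd': array([-8.44145236e-04, -8.36062132e-04, -8.90903186e-04, -1.46579723e-03,
       -9.19658264e-04,  7.40715545e-05, -1.06856042e-03]), 'joint_efforts': array([ 1.03213326e-03, -9.27383280e+01,  1.98001787e+00, -3.70057297e+01,
        1.78797974e-02,  6.39478269e-03, -1.23251272e-05]), 'position': array([0.18274145, 0.59740308, 0.19495076]), 'tool_rot': array([-1.48920451,  1.56991574, -1.78599862]), 'force': array([ 0.13272486, -0.69229527, -0.34746621]), 'moment': array([0.03806549, 0.05783631, 0.06655189]), 'grip_width': 0.08526181087704111}
```

View pics/scene0.png

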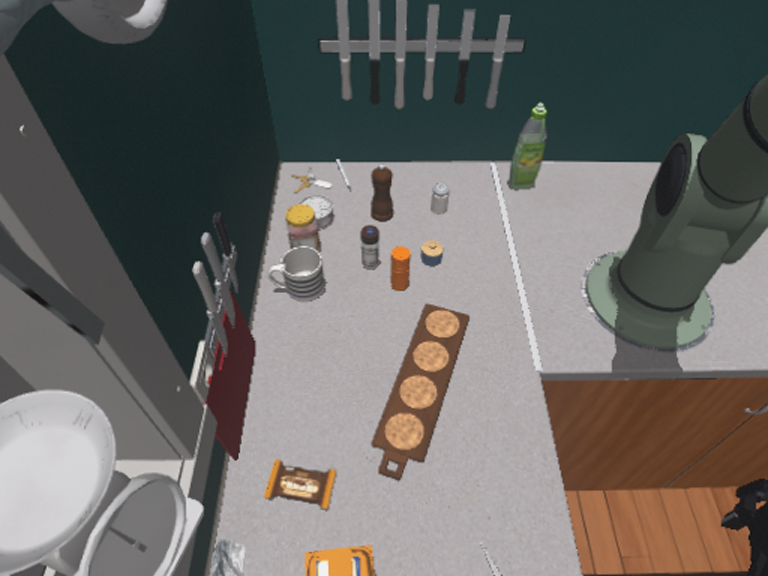

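View pics/side0.png

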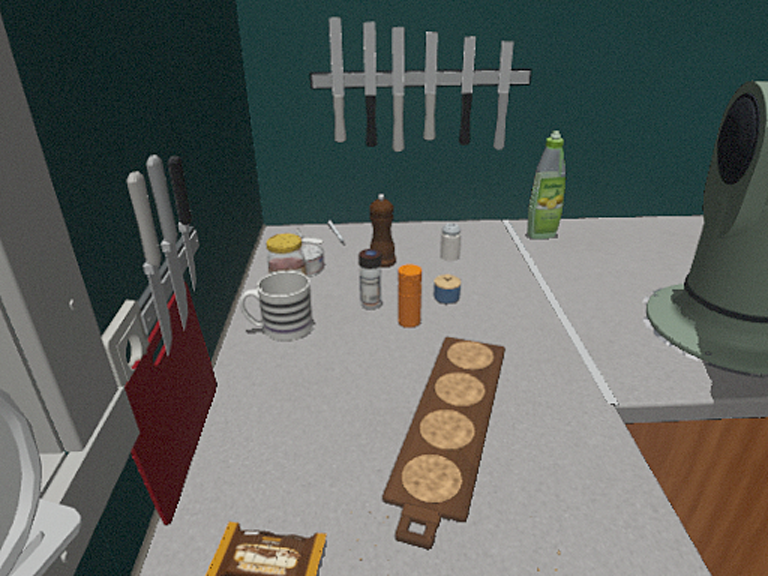

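View pics/wrist0.png

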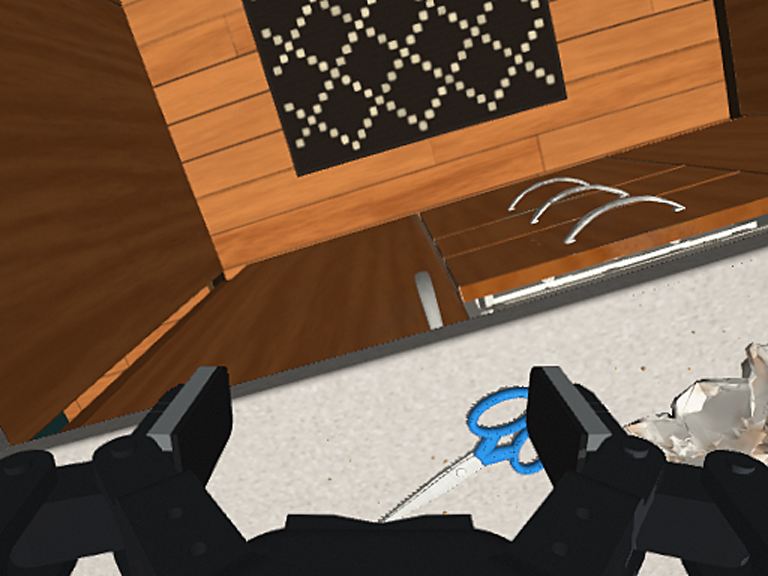

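The scene view (1.5x scale) shows these items:
- The pepper mill is at (381,193) and the salt shaker at (440,198).
- The mustard pot is at (432,252).
- There are two spice-jar shapes. The white/clear one with a dark label and black cap is at (370,247), and the orange one at (400,268) is excluded.
- The lug is at the near end of the board, at (393,465).

I'll confirm these in enlarged crops.

```bash
python3 - <<'E'
from h import *
import pickle
fs=pickle.load(open('f0.pkl','rb'))
a=fs['scene']['img'][100:205,180:320]; b=fs['side']['img'][115:230,150:320]
save('crop_s.png',a,5); save('crop_d.png',b,4.5)
E
```

```text
(no output)
```

View pics/crop_s.png

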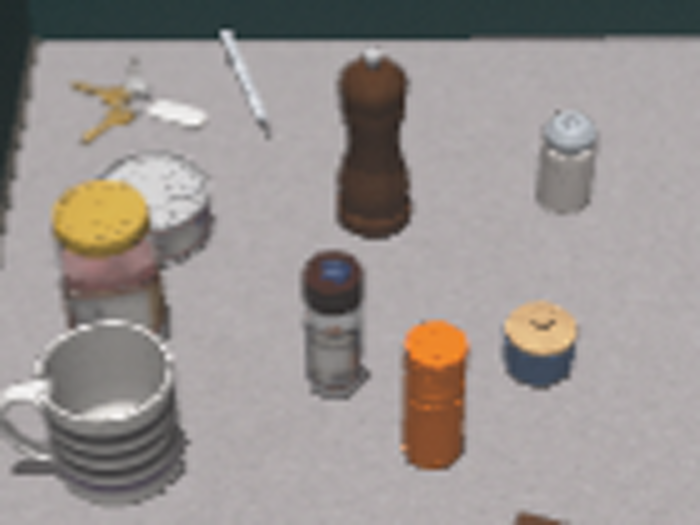

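View pics/crop_d.png

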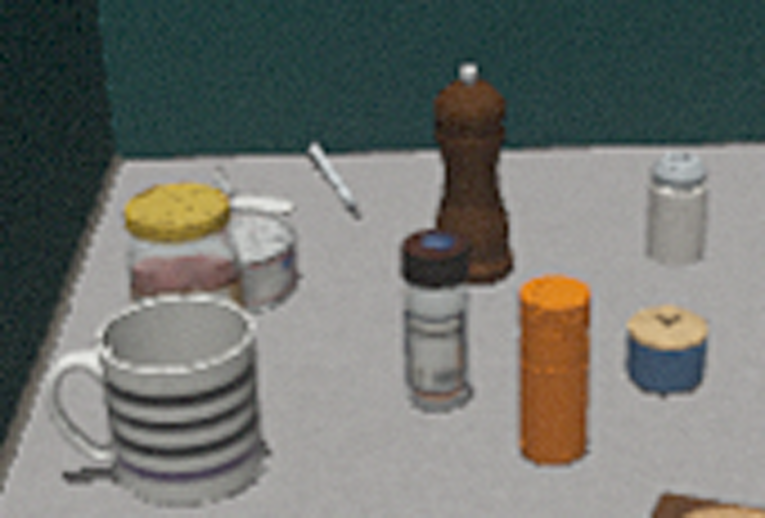

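The crops confirm the choice. The spice jar with the dark cap is at scene crop (335,325) and the orange one at (435,400). Next I'll triangulate tops, feet and pads.

```bash
cat > m.py <<'E'
from h import *
import pickle
fs=pickle.load(open('f0.pkl','rb'))
S,D=fs['scene'],fs['side']
sc=lambda x,y:(180+(x+.5)/5-.5,100+(y+.5)/5-.5)
sd=lambda x,y:(150+(x+.5)/4.5-.5,115+(y+.5)/4.5-.5)
P={'mill':((373,54),(468,72),(375,236),(478,282),.029),'spice':((334,268),(437,241),(336,396),(440,410),.0205),
'salt':((571,122),(681,158),(565,212),(676,263),.021),'must':((542,322),(667,321),(539,386),(666,392),.025),
'jamlid':((100,212),(178,210),None,None,0),'mugrim':((105,370),(180,335),None,None,0)}
for k,(a,b,c,d,r) in P.items():
    x,e=tri([ray(S,*sc(*a)),ray(D,*sd(*b))]);print(k,'top',x.round(4),np.round(e,4))
    if c:
        for f,p in((S,sc(*c)),(D,sd(*d))):
            o,_=ray(f,*p);q=onz(f,*p,0);w=(q-o)[:2];w/=np.linalg.norm(w);print('   foot centre',(q[:2]+w*r).round(4))
def pads(f):
    hsv=cv2.cvtColor(cv2.GaussianBlur(f['img'],(3,3),0),cv2.COLOR_RGB2HSV)
    m=cv2.inRange(hsv,(8,60,130),(25,200,255)); m=cv2.morphologyEx(m,cv2.MORPH_CLOSE,np.ones((3,3)))
    out=[]
    for c in cv2.findContours(m,cv2.RETR_EXTERNAL,cv2.CHAIN_APPROX_NONE)[0]:
        if 250<cv2.contourArea(c)<3000:
            el=cv2.fitEllipse(cv2.convexHull(c)); out.append((*el[0],*el[1]))
    return out
if __name__=='__main__':
    a=[p for p in pads(S) if 250<p[0]<310 and p[1]>200]
    b=[p for p in pads(D) if 260<p[0]<330 and p[1]>220]
    print(len(a),len(b)); a.sort(key=lambda p:p[1]);b.sort(key=lambda p:p[1])
    for p,q in zip(a,b):
        x,e=tri([ray(S,*p[:2]),ray(D,*q[:2])]);print('pad',np.round(p,1),np.round(q,1),x.round(4),np.round(e,4),onz(S,*p[:2],.014).round(4)[:2],onz(D,*q[:2],.014).round(4)[:2])
E
python3 m.py
```

```text
mill top [ 0.5946 -0.2792  0.1463] [0.0006 0.0006]
   foot centre [ 0.5927 -0.2779]
   foot centre [ 0.5898 -0.2858]
spice top [ 0.6203 -0.107   0.106 ] [0.0004 0.0004]
   foot centre [ 0.6218 -0.1089]
   foot centre [ 0.6206 -0.1097]
salt top [ 0.4478 -0.2888  0.0762] [0.0003 0.0003]
   foot centre [ 0.4442 -0.2952]
   foot centre [ 0.4452 -0.2985]
must top [ 0.4788 -0.1194  0.0409] [0.0004 0.0004]
   foot centre [ 0.4754 -0.1214]
   foot centre [ 0.4761 -0.1273]
jamlid top [ 0.7796 -0.1645  0.104 ] [0.0006 0.0006]
mugrim top [ 0.7656 -0.0343  0.088 ] [0.0014 0.0014]
2 3
pad [286.2 239.6  30.5  75.1] [309.4 248.6  38.3  46.9] [0.5073 0.2132 0.0876] [0.0018 0.0018] [0.5011 0.1677] [0.4856 0.1226]
pad [269.  286.9  25.5  27.1] [297.6 285.9  26.7  37.1] [0.56   0.3849 0.1604] [0.0044 0.0044] [0.5576 0.3184] [0.528  0.2372]
```

```bash
python3 - <<'E'
from m import *
print([S['img'][v,u].tolist() for u,v in((295,215),(287,237),(279,261),(285,249),(262,300))],[D['img'][v,u].tolist() for u,v in((313,236),(306,259),(309,248),(298,286))])
def pads(f,box):
    u0,v0,u1,v1=box
    hsv=cv2.cvtColor(f['img'],cv2.COLOR_RGB2HSV)[v0:v1,u0:u1]
    for th in (130,140,150,160):
        m=cv2.inRange(hsv,(6,50,th),(25,220,255)); m=cv2.morphologyEx(m,cv2.MORPH_CLOSE,np.ones((3,3)));m=cv2.morphologyEx(m,cv2.MORPH_OPEN,np.ones((3,3)))
        out=[]
        for c in cv2.findContours(m,cv2.RETR_EXTERNAL,cv2.CHAIN_APPROX_NONE)[0]:
            if cv2.contourArea(c)>150:
                el=cv2.fitEllipse(cv2.convexHull(c)); out.append((el[0][0]+u0,el[0][1]+v0,*el[1]))
        out.sort(key=lambda p:p[1]); print(th,np.round(out,1).tolist())
        if len(out)==4: best=out
    return best
a=pads(S,(245,200,315,325));b=pads(D,(255,222,340,360))
X=[]
for p,q in zip(a,b):
        x,e=tri([ray(S,*p[:2]),ray(D,*q[:2])]);print('pad',x.round(4),np.round(e,4),onz(S,*p[:2],.014).round(4)[:2],onz(D,*q[:2],.014).round(4)[:2])
E
```

```text
mill top [ 0.5946 -0.2792  0.1463] [0.0006 0.0006]
   foot centre [ 0.5927 -0.2779]
   foot centre [ 0.5898 -0.2858]
spice top [ 0.6203 -0.107   0.106 ] [0.0004 0.0004]
   foot centre [ 0.6218 -0.1089]
   foot centre [ 0.6206 -0.1097]
salt top [ 0.4478 -0.2888  0.0762] [0.0003 0.0003]
   foot centre [ 0.4442 -0.2952]
   foot centre [ 0.4452 -0.2985]
must top [ 0.4788 -0.1194  0.0409] [0.0004 0.0004]
   foot centre [ 0.4754 -0.1214]
   foot centre [ 0.4761 -0.1273]
jamlid top [ 0.7796 -0.1645  0.104 ] [0.0006 0.0006]
mugrim top [ 0.7656 -0.0343  0.088 ] [0.0014 0.0014]
[[220, 169, 121], [221, 170, 122], [216, 163, 119], [106, 75, 59], [105, 75, 59]] [[198, 161, 119], [195, 158, 116], [130, 96, 69], [193, 157, 111]]
130 [[294.5, 215.4, 18.5, 22.6], [286.9, 237.1, 20.3, 24.0], [278.4, 260.9, 22.4, 25.2], [269.0, 287.0, 25.0, 26.4]]
140 [[294.5, 215.4, 18.4, 22.5], [286.8, 237.1, 20.2, 23.6], [278.4, 260.8, 22.1, 25.1], [269.2, 287.0, 24.7, 26.0]]
150 [[294.4, 215.4, 18.0, 22.2], [286.8, 237.1, 20.0, 23.0], [278.3, 260.8, 21.9, 24.6], [269.1, 287.1, 24.4, 25.6]]
160 [[294.4, 215.4, 17.9, 22.2], [286.8, 237.1, 19.7, 22.9], [278.4, 260.9, 21.8, 24.2], [269.1, 287.1, 24.0, 25.6]]
130 [[313.1, 236.3, 19.0, 30.9], [306.0, 259.0, 22.4, 33.4], [297.6, 285.8, 26.5, 36.7], [287.3, 318.5, 31.9, 40.1]]
140 [[313.1, 236.3, 18.6, 30.7], [306.1, 258.9, 21.9, 33.3], [297.6, 285.8, 26.1, 36.3], [287.3, 318.5, 31.8, 40.0]]
150 [[313.0, 236.4, 18.2, 30.4], [306.1, 259.0, 21.7, 32.8], [297.5, 285.8, 25.9, 36.1], [287.4, 318.5, 31.7, 39.7]]
160 [[312.9, 236.4, 18.0, 30.1], [306.0, 259.0, 21.3, 32.4], [297.5, 285.8, 25.5, 35.8], [287.4, 318.5, 31.5, 39.6]]
pad [0.4701 0.08   0.0155] [0.0003 0.0003] [0.4696 0.079 ] [0.4699 0.0779]
pad [0.4991 0.1609 0.0168] [0.0003 0.0003] [0.4985 0.1592] [0.4987 0.1575]
pad [0.5286 0.2413 0.0182] [0.0002 0.0002] [0.528  0.2392] [0.528 0.237]
pad [0.5577 0.3206 0.0177] [0. 0.] [0.5575 0.3189] [0.5572 0.3174]
```

```bash
python3 - <<'E' | tail -12
from m import *
from scipy.spatial.transform import Rotation as Ro
print('orange top',tri([ray(S,*sc(435,345)),ray(D,*sd(555,292))]))
o,_=ray(S,*sc(434,466));q=onz(S,*sc(434,466),0);print('orange foot near',q)
print('backwall',onz(S,*[293.3,108],0),onz(S,*[253,108],0), 'left edge',onz(S,*sc(10,250),0))
st=bot.observe();R=Ro.from_euler('xyz',st['tool_rot']).as_matrix();print(R.round(3));y=R[:,1];print('jaw deg',np.degrees(np.arctan2(y[1],y[0])))
# tip: camera offset in tool frame
f=fs['wrist'];C=-np.array(f['R']).T@np.array(f['t']);print('cam in tool',R.T@(C-st['position']), 'cam fwd in tool',R.T@np.array(f['R'])[2])
E
```

```text
foot centre [ 0.4754 -0.1214]
   foot centre [ 0.4761 -0.1273]
jamlid top [ 0.7796 -0.1645  0.104 ] [0.0006 0.0006]
mugrim top [ 0.7656 -0.0343  0.088 ] [0.0014 0.0014]
orange top (array([ 0.55630148, -0.03602262,  0.1076026 ]), [np.float64(0.00019418588286289551), np.float64(0.0001941858828629332)])
orange foot near [ 0.55472045 -0.02500722  0.        ]
backwall [ 0.42840108 -0.4832779   0.        ] [ 5.97846840e-01 -4.84193212e-01 -1.11022302e-16] left edge [ 8.66977699e-01 -2.36389160e-01 -1.11022302e-16]
[[-0.     0.292  0.956]
 [-0.001  0.956 -0.292]
 [-1.    -0.001  0.   ]]
jaw deg 72.99494836682311
cam in tool [-0.17827763  0.00123773 -0.07055847] cam fwd in tool [0.9602316  0.00140738 0.27920118]
```

```bash
cat > go.py <<'E'
import sys; from h import *
from scipy.spatial.transform import Rotation as Ro
# usage: x y z jawdeg|- nrows ; works out shifts in tool axes
st=bot.observe();R=Ro.from_euler('xyz',st['tool_rot']).as_matrix();p=st['position']
jaw=np.degrees(np.arctan2(R[1,1],R[0,1]))
a=sys.argv[1:];T=np.array([float(v) for v in a[:3]]);n=int(a[4]);turn=0 if a[3]=='-' else -((float(a[3])-jaw+180)%360-180)
print('pos',p.round(4),'jaw %.1f'%jaw,'tiltx',R[:,0].round(4),'F',st['force'].round(1),'w %.4f'%st['grip_width'],'t %.2f'%st['clock'],'q',st['qpos'].round(2))
d=(T-p)*1000/n; Rk=R.copy(); rows=[]
for k in range(n):
    s=Rk.T@d; rows.append([*s.round(1).tolist(),round(turn/n,2)]); Rk=Rk@Ro.from_euler('x',turn/n,degrees=True).as_matrix()
print('|d|/row %.1f'%np.linalg.norm(d),rows)
E
python3 go.py .45 .1 .35 -20 12
```

```text
pos [0.1827 0.5974 0.195 ] jaw 73.0 tiltx [-2.e-04 -9.e-04 -1.e+00] F [ 0.1 -0.7 -0.3] w 0.0853 t 0.15 q [-1.34  0.52 -0.04  1.6   0.02  1.02 -0.11]
|d|/row 48.8 [[-12.9, -33.1, 33.4, np.float64(7.75)], [-12.9, -28.3, 37.6, np.float64(7.75)], [-12.9, -23.0, 41.1, np.float64(7.75)], [-12.9, -17.3, 43.8, np.float64(7.75)], [-12.9, -11.2, 45.7, np.float64(7.75)], [-12.9, -4.9, 46.8, np.float64(7.75)], [-12.9, 1.4, 47.0, np.float64(7.75)], [-12.9, 7.8, 46.4, np.float64(7.75)], [-12.9, 14.0, 44.9, np.float64(7.75)], [-12.9, 19.9, 42.7, np.float64(7.75)], [-12.9, 25.5, 39.6, np.float64(7.75)], [-12.9, 30.6, 35.8, np.float64(7.75)]]
```

```bash
python3 -m pendant '[[-13,-33,33,7.75],[-13,-28,38,7.75],[-13,-23,41,7.75],[-13,-17,44,7.75],[-13,-11,46,7.75],[-13,-5,47,7.75],[-13,1,47,7.75],[-13,8,46,7.75],[-13,14,45,7.75],[-13,20,43,7.75],[-13,25,40,7.75],[-13,31,36,7.75]]' 1; python3 go.py .575 -.15 .35 -20 6
python3 - <<'E'
from h import *
f=grab_frame('wrist');save('w1.png',f['img'],1.5)
E
```

```text
clock: 1.65
position: [0.451, 0.0981, 0.3519]
tool_rot: [3.111, 1.57, 1.187]
force: [1.3, 0.7, -0.1]
grip_width: 0.0855
pos [0.451  0.0981 0.3519] jaw -20.2 tiltx [ 1.e-04  3.e-04 -1.e+00] F [ 1.3  0.7 -0.1] w 0.0855 t 1.65 q [-0.82  0.11  0.53  1.8  -0.06  1.25 -0.62]
|d|/row 46.2 [[0.3, 33.7, 31.6, np.float64(-0.04)], [0.3, 33.7, 31.7, np.float64(-0.04)], [0.3, 33.7, 31.7, np.float64(-0.04)], [0.3, 33.6, 31.7, np.float64(-0.04)], [0.3, 33.6, 31.7, np.float64(-0.04)], [0.3, 33.6, 31.8, np.float64(-0.04)]]
```

View pics/w1.png

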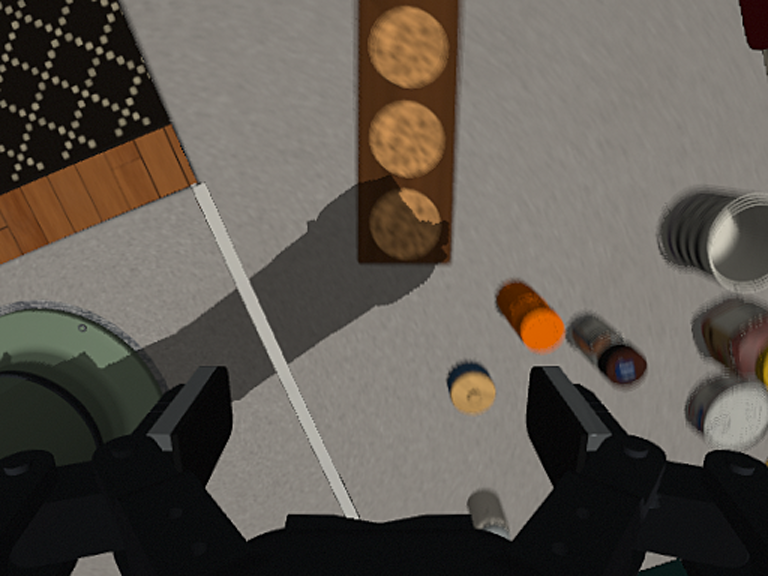

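```bash
python3 - <<'E'
from h import *
import pickle
f=grab_frame('wrist');pickle.dump(f,open('w2.pkl','wb'));save('w2.png',f['img'][100:384,220:512],2.0)
hsv=cv2.cvtColor(f['img'],cv2.COLOR_RGB2HSV)[:180,230:310]
m=cv2.inRange(hsv,(6,50,140),(25,220,255))
m=cv2.morphologyEx(cv2.morphologyEx(m,cv2.MORPH_CLOSE,np.ones((3,3))),cv2.MORPH_OPEN,np.ones((3,3)))
for c in cv2.findContours(m,cv2.RETR_EXTERNAL,cv2.CHAIN_APPROX_NONE)[0]:
    if cv2.contourArea(c)>300:
        e=cv2.fitEllipse(cv2.convexHull(c));print(e,onz(f,e[0][0]+230,e[0][1],.014).round(4))
E
```

```text
((34.957462310791016, 87.71497344970703), (47.17537307739258, 49.09324264526367), 5.175073623657227) [0.5005 0.1594 0.014 ]
((34.1895637512207, 26.239906311035156), (49.05741500854492, 52.473175048828125), 3.6296777725219727) [0.5294 0.2396 0.014 ]
```

View pics/w2.png

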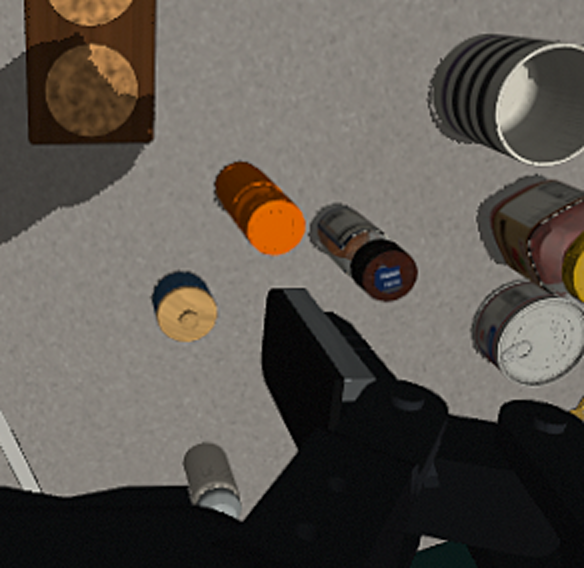

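```bash
python3 - <<'E' | tail -6
from m import *
f=pickle.load(open('w2.pkl','rb'))
w=lambda x,y:(220+(x+.5)/2-.5,100+(y+.5)/2-.5)
for k,a,b,c,z in(('spice',(334,268),(437,241),(388,274),.105),('must',(542,322),(667,321),(188,319),.05),('salt cap',(571,122),(681,158),(222,500),.074)):
    print(k,onz(f,*w(*c),z).round(4),[v.round(4) for v in tri([ray(S,*sc(*a)),ray(D,*sd(*b)),ray(f,*w(*c))])[0:1]],tri([ray(S,*sc(*a)),ray(f,*w(*c))])[0].round(4))
E
```

```text
foot centre [ 0.4761 -0.1273]
jamlid top [ 0.7796 -0.1645  0.104 ] [0.0006 0.0006]
mugrim top [ 0.7656 -0.0343  0.088 ] [0.0014 0.0014]
spice [ 0.6225 -0.1012  0.105 ] [array([ 0.6204, -0.0988,  0.1112])] [ 0.6197 -0.0953  0.1163]
must [ 0.4803 -0.1135  0.05  ] [array([ 0.4795, -0.1179,  0.0421])] [ 0.4796 -0.1162  0.0447]
salt cap [ 0.4554 -0.2726  0.074 ] [array([ 0.4532, -0.2624,  0.0903])] [ 0.4596 -0.2067  0.1443]
```

```bash
python3 -m pendant '[[0,34,32,0],[0,34,32,0],[0,34,32,0],[0,34,32,0],[0,34,32,0],[0,34,32,0],[0,0,0,0],[0,0,0,0]]'; python3 go.py .592 -.28 .25 -20 6
python3 - <<'E'
from h import *
import pickle
f=grab_frame('wrist');pickle.dump(f,open('w3.pkl','wb'));save('w3.png',f['img'],1.5)
E
```

```text
clock: 2.75
position: [0.5764, -0.15, 0.3509]
tool_rot: [-1.666, 1.57, 2.698]
force: [-0.0, -0.3, 0.7]
grip_width: 0.0852
pos [ 0.5764 -0.15    0.3509] jaw -20.0 tiltx [-8.e-04  4.e-04 -1.e+00] F [-0.  -0.3  0.7] w 0.0852 t 2.75 q [-0.29  0.42  0.67  1.48 -0.26  1.33  0.05]
|d|/row 27.6 [[16.8, 9.9, 19.5, np.float64(0.0)], [16.8, 9.9, 19.5, np.float64(0.0)], [16.8, 9.9, 19.5, np.float64(0.0)], [16.8, 9.9, 19.5, np.float64(0.0)], [16.8, 9.9, 19.5, np.float64(0.0)], [16.8, 9.9, 19.5, np.float64(0.0)]]
```

View pics/w3.png

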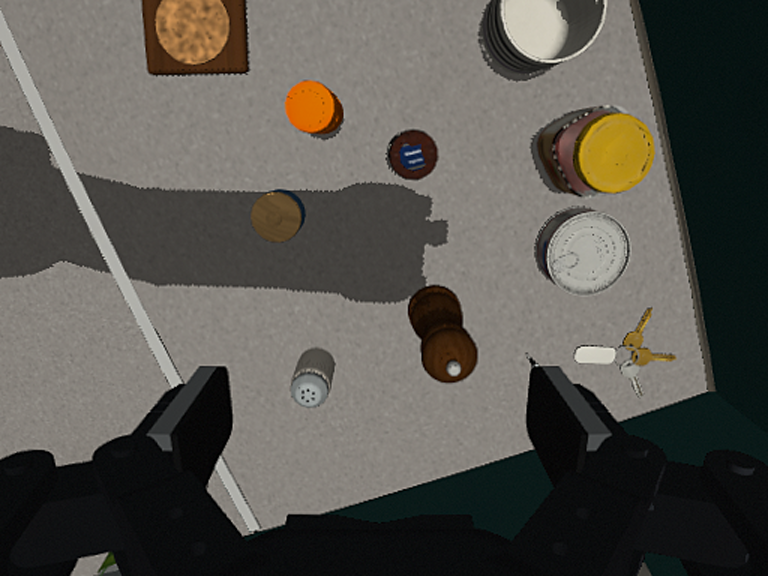

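The wrist view shows all four from nearly overhead (1.5x scale): mill knob (453,368), spice cap (413,154), mustard lid (277,216) and salt cap (310,389).

```bash
python3 - <<'E' | tail -8
from m import *
f=pickle.load(open('w3.pkl','rb'));g=pickle.load(open('w2.pkl','rb'))
w=lambda x,y:((x+.5)/1.5-.5,(y+.5)/1.5-.5)
w2=lambda x,y:(220+(x+.5)/2-.5,100+(y+.5)/2-.5)
for k,a,b,c,z,d in(('mill',(373,54),(468,72),(453,368),.148,None),('spice',(334,268),(437,241),(413,154),.105,(388,274)),('must',(542,322),(667,321),(277,216),.048,(188,319)),('salt',(571,122),(681,158),(310,389),.074,(222,500))):
    r=[ray(f,*w(*c)),ray(S,*sc(*a)),ray(D,*sd(*b))]
    x,e=tri(r)
    print(k,'fixedz',onz(f,*w(*c),z).round(4),'3view',x.round(4),np.round(e,4),'ww',tri([r[0],ray(g,*w2(*d))])[0].round(4) if d else '')
C=np.linalg.inv(np.eye(3));
print('pad4',onz(f,*w(192,27),.014))
E
```

```text
foot centre [ 0.4761 -0.1273]
jamlid top [ 0.7796 -0.1645  0.104 ] [0.0006 0.0006]
mugrim top [ 0.7656 -0.0343  0.088 ] [0.0014 0.0014]
mill fixedz [ 0.5965 -0.2746  0.148 ] 3view [ 0.5953 -0.2748  0.1485] [0.0013 0.0016 0.0005] ww 
spice fixedz [ 0.6233 -0.1031  0.105 ] 3view [ 0.6213 -0.1032  0.1087] [0.0019 0.001  0.0015] ww [ 0.6235 -0.1033  0.1017]
must fixedz [ 0.4853 -0.1159  0.048 ] 3view [ 0.4808 -0.1166  0.0426] [0.0031 0.0022 0.001 ] ww [ 0.482  -0.1171  0.0417]
salt fixedz [ 0.4541 -0.285   0.074 ] 3view [ 0.4506 -0.2846  0.0778] [0.0046 0.0025 0.0023] ww [ 0.452  -0.29    0.0584]
pad4 [0.47052112 0.07702449 0.014     ]
```

```bash
python3 go.py .596 -.275 .20 -20 5
```

```text
pos [ 0.5765 -0.1496  0.3512] jaw -19.9 tiltx [-4.e-04  6.e-04 -1.e+00] F [0.4 0.2 0.5] w 0.0851 t 2.80 q [-0.29  0.42  0.67  1.48 -0.26  1.33  0.05]
|d|/row 39.5 [[30.2, 12.2, 22.3, np.float64(0.01)], [30.2, 12.3, 22.3, np.float64(0.01)], [30.2, 12.3, 22.3, np.float64(0.01)], [30.2, 12.3, 22.3, np.float64(0.01)], [30.2, 12.3, 22.3, np.float64(0.01)]]
```

```bash
python3 -m pendant '[[28,12,22,0],[28,12,22,0],[28,12,22,0],[28,12,23,0],[28,13,23,0],[0,0,0,0],[0,0,0,0]]'; python3 go.py .596 -.275 .099 -20 5;python3 - <<'E'
from h import *
f=grab_frame('wrist');save('w4.png',f['img'],1.2)
E
```

```text
clock: 3.68
position: [0.5961, -0.2754, 0.2121]
tool_rot: [2.388, 1.57, 0.47]
force: [0.6, -0.5, 1.4]
grip_width: 0.0857
pos [ 0.5961 -0.2754  0.2121] jaw -19.9 tiltx [ 8.e-04  4.e-04 -1.e+00] F [ 0.6 -0.5  1.4] w 0.0857 t 3.67 q [-0.02  0.63  0.6   1.51 -0.38  1.12  0.31]
|d|/row 22.6 [[22.6, -0.1, -0.1, np.float64(0.02)], [22.6, -0.1, -0.1, np.float64(0.02)], [22.6, -0.1, -0.1, np.float64(0.02)], [22.6, -0.1, -0.1, np.float64(0.02)], [22.6, -0.1, -0.1, np.float64(0.02)]]
```

View pics/w4.png

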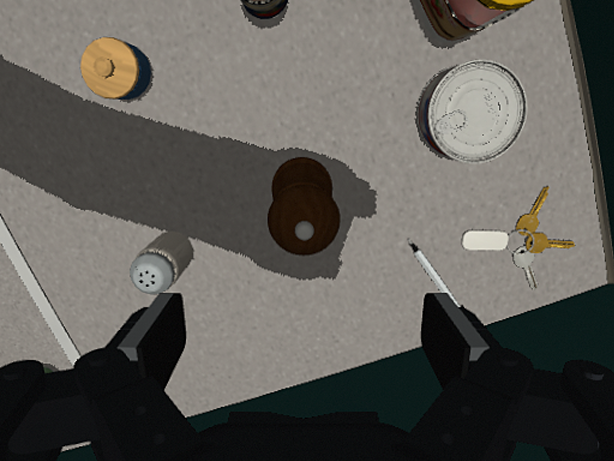

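```bash
python3 - <<'E'
from h import *
import pickle
f=grab_frame('wrist');g=pickle.load(open('w3.pkl','rb'))
w=lambda x,y:((x+.5)/1.2-.5,(y+.5)/1.2-.5);w3=lambda x,y:((x+.5)/1.5-.5,(y+.5)/1.5-.5)
for k,p,z,q in(('mill',(305,231),.148,(453,368)),('salt',(151,273),.074,(310,389)),('must',(104,69),.05,(277,216))): print(k,onz(f,*w(*p),z).round(4),[v if isinstance(v,list) else v.round(4) for v in tri([ray(f,*w(*p)),ray(g,*w3(*q))])])
E
```

```text
mill [ 0.5976 -0.2764  0.148 ] [array([ 0.5966, -0.279 ,  0.1391]), [np.float64(0.00019438880498636786), np.float64(0.00019438880498636078)]]
salt [ 0.4547 -0.2877  0.074 ] [array([ 0.4509, -0.2894,  0.0655]), [np.float64(0.0006823379203853528), np.float64(0.0006823379203852782)]]
must [ 0.482  -0.1203  0.05  ] [array([ 0.4815, -0.1174,  0.0426]), [np.float64(0.0026435376576742077), np.float64(0.002643537657674116)]]
```

```bash
python3 -m pendant '[[28,0,0.5,0],[28,0,0.5,0],[28,0,0,0],[28,0,0,0],[0,0,0,0],[0,0,0,0]]'; python3 go.py .597 -.2765 .099 -20 5
```

```text
clock: 4.53
position: [0.596, -0.2777, 0.101]
tool_rot: [1.567, 1.569, -0.352]
force: [-0.4, -0.0, -0.0]
grip_width: 0.0852
pos [ 0.596  -0.2777  0.101 ] jaw -20.0 tiltx [ 1.6e-03 -6.0e-04 -1.0e+00] F [-0.4 -0.  -0. ] w 0.0852 t 4.53 q [ 0.02  0.75  0.54  1.61 -0.45  0.91  0.37]
|d|/row 0.5 [[0.4, 0.1, -0.3, np.float64(0.0)], [0.4, 0.1, -0.3, np.float64(0.0)], [0.4, 0.1, -0.3, np.float64(0.0)], [0.4, 0.1, -0.3, np.float64(0.0)], [0.4, 0.1, -0.3, np.float64(0.0)]]
```

```bash
python3 -m pendant '[[0,0,0,0],[0,0,0,0],[0,0,0,0],[0,0,0,0],[0,0,0,0],[0,0,0,0],[0,0,0,0],[0,0,0,0]]' -1 40;  python3 go.py .597 -.2765 .25 -20 5
```

```text
clock: 5.52
position: [0.5967, -0.2788, 0.1021]
tool_rot: [1.561, 1.567, -0.359]
force: [-3.4, 2.3, 30.1]
grip_width: 0.0092
pos [ 0.5967 -0.2788  0.1021] jaw -20.0 tiltx [ 0.004  -0.0015 -1.    ] F [-3.4  2.3 30.1] w 0.0092 t 5.53 q [ 0.02  0.75  0.54  1.61 -0.45  0.91  0.37]
|d|/row 29.6 [[-29.6, 0.0, -0.4, np.float64(-0.0)], [-29.6, 0.0, -0.4, np.float64(-0.0)], [-29.6, 0.0, -0.4, np.float64(-0.0)], [-29.6, 0.0, -0.4, np.float64(-0.0)], [-29.6, 0.0, -0.4, np.float64(-0.0)]]
```

```bash
python3 - <<'E'
from h import *
f=grab_frame('side');save('d5.png',f['img'][90:210,130:340],3.8)
f=grab_frame('wrist');save('w5.png',f['img'],1.2)
E
```

```text
(no output)
```

View pics/d5.png

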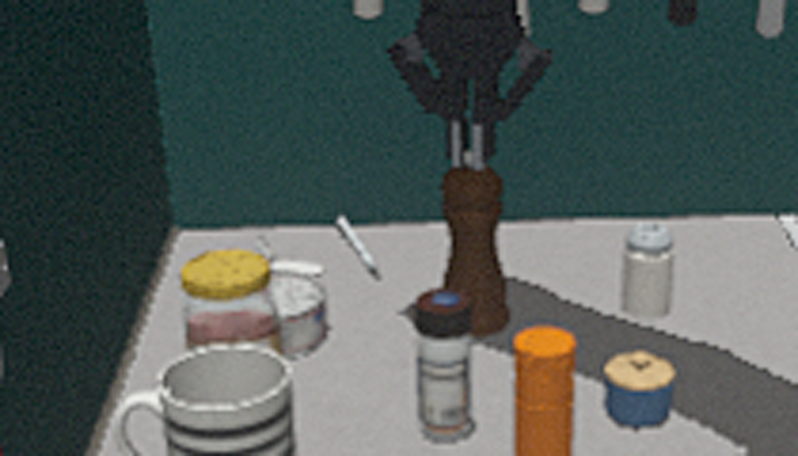

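View pics/w5.png

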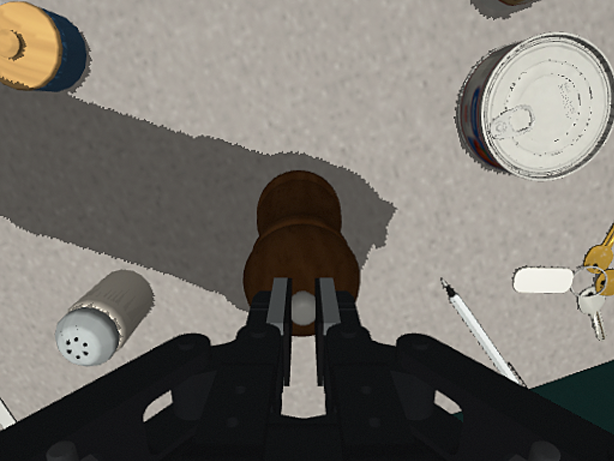

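```bash
python3 - <<'E'
from h import *
import pickle
f=grab_frame('side');g=grab_frame('scene');w=grab_frame('wrist');pickle.dump((f,g,w),open('f5.pkl','wb'))
save('d6.png',f['img'][90:190,220:290],6);save('s6.png',g['img'][60:160,220:290],6)
E
```

```text
(no output)
```

View pics/d6.png

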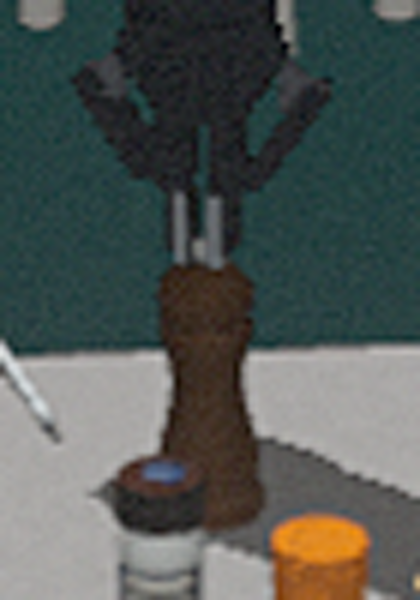

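View pics/s6.png

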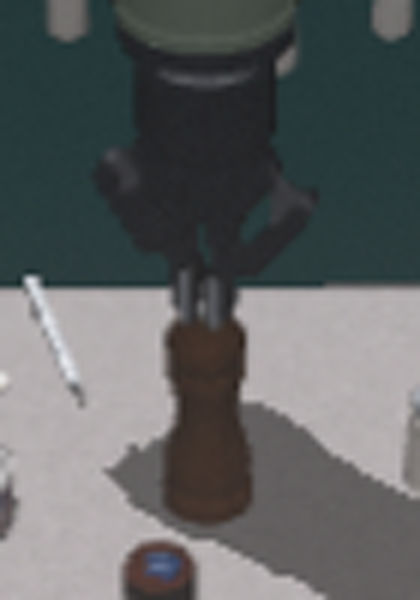

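```bash
python3 - <<'E'
from h import *
import pickle
f,g,w=pickle.load(open('f5.pkl','rb'))
q=lambda x,y,v0:(220+(x+.5)/6-.5,v0+(y+.5)/6-.5)
print('tips',tri([ray(f,*q(198,266,90)),ray(g,*q(202,324,60))]))
print('foot',tri([ray(f,*q(215,525,90)),ray(g,*q(207,520,60))]))
print(proj(f,[.597,-.279,.102]),proj(f,[.597,-.279,.14]),q(198,266,90))
E
```

```text
tips (array([ 0.59799126, -0.2706499 ,  0.1391237 ]), [np.float64(0.0006498562366509604), np.float64(0.0006498562366512729)])
foot (array([ 0.59368651, -0.24361933,  0.00771842]), [np.float64(0.0011563964166163873), np.float64(0.0011563964166160824)])
[253.19949314 144.41212603] [253.03468234 132.64924644] (252.58333333333334, 133.91666666666666)
```

The fingertips triangulate to z = 0.139, on top of the head, while the TCP reads 0.102. I'll open, lift clear and check where the tips really are.

```bash
python3 -m pendant '[[0,0,0,0],[0,0,0,0],[0,0,0,0],[0,0,0,0],[0,0,0,0]]' 1 ; python3 - <<'E'
from h import *
import pickle
f=grab_frame('side');g=grab_frame('scene');w=grab_frame('wrist');pickle.dump((f,g,w),open('f6.pkl','wb'))
save('d7.png',f['img'][90:190,220:290],6);save('s7.png',g['img'][60:160,220:290],6)
E
```

```text
clock: 6.4
position: [0.5951, -0.2776, 0.0992]
tool_rot: [-1.572, 1.57, 2.792]
force: [-0.3, -0.3, -0.3]
grip_width: 0.0853
```

View pics/d7.png

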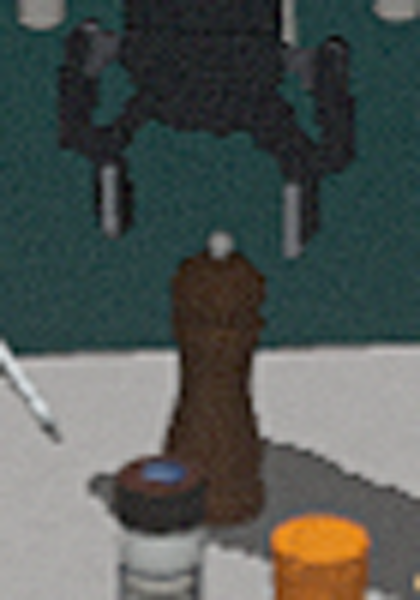

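View pics/s7.png

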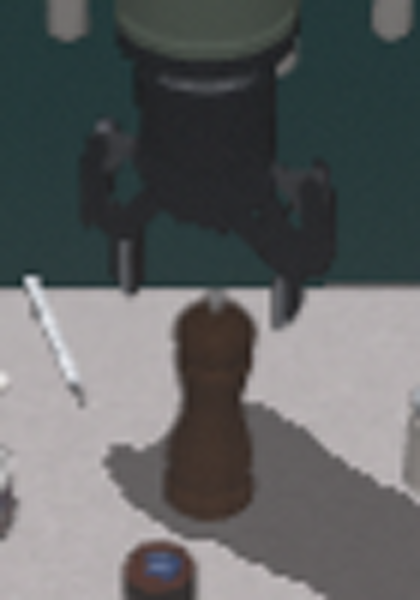

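```bash
python3 - <<'E'
from h import *
import pickle
f,g,w=pickle.load(open('f6.pkl','rb'))
q=lambda x,y,v0:(220+(x+.5)/6-.5,v0+(y+.5)/6-.5)
a,ea=tri([ray(f,*q(113,236,90)),ray(g,*q(128,292,60))]);b,eb=tri([ray(f,*q(292,257,90)),ray(g,*q(281,327,60))])
print(a,ea,b,eb,(a+b)/2)
k,e=tri([ray(f,*q(220,243,90)),ray(g,*q(217,299,60))]);print('knob',k,e)
d=a-b;print(np.linalg.norm(d),np.degrees(np.arctan2(d[1],d[0])))
# wrist tip projections: predicted TCP pixel
st=bot.observe();print(st['position'],proj(w,st['position']),proj(w,st['position']+[0,0,.037]));save('w7.png',w['img'],1.5)
E
```

```text
[ 0.64061902 -0.28652839  0.15019648] [np.float64(4.944529559361677e-05), np.float64(4.944529559358349e-05)] [ 0.55226171 -0.25624803  0.14806909] [np.float64(0.0005129591159077113), np.float64(0.0005129591159074756)] [ 0.59644036 -0.27138821  0.14913278]
knob [ 0.58771986 -0.28546828  0.14555066] [np.float64(0.0007207085884759139), np.float64(0.0007207085884759655)]
0.09342612168085451 -18.91676695726955
[ 0.59516416 -0.27770596  0.09927269] [252.04378477 224.03363431] [251.99381567 254.06437139]
```

View pics/w7.png

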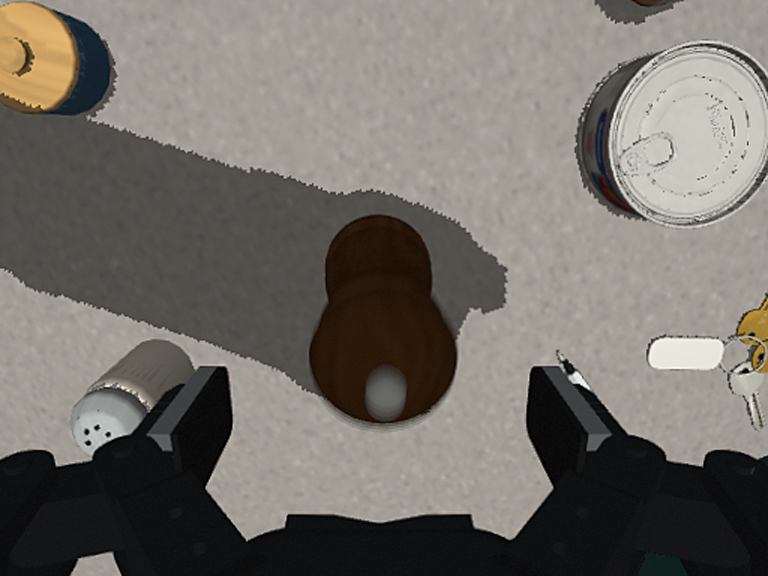

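```bash
python3 - <<'E'
from h import *
import pickle
f,g,w=pickle.load(open('f6.pkl','rb'))
print(onz(w,386/1.5,380/1.5,.148),bot.observe()['position'])
E
```

```text
[ 0.59946687 -0.27254585  0.148     ] [ 0.59516416 -0.27770596  0.09927269]
```

```bash
python3 -m pendant '[[10,0.5,0,0],[10,0.5,0,0],[10,0,0,0],[8,0,0,0],[0,0,0,0],[0,0,0,0]]'; python3 - <<'E'
from h import *
f=grab_frame('side');save('d8.png',f['img'][90:190,220:290],6)
E
```

```text
clock: 7.3
position: [0.5963, -0.2782, 0.0616]
tool_rot: [1.238, 1.571, -0.682]
force: [0.6, 0.3, -0.4]
grip_width: 0.0853
```

View pics/d8.png

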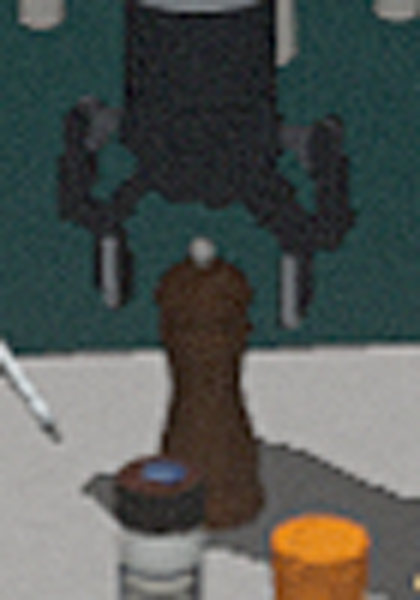

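```bash
python3 -m pendant '[[0,0,0,0],[0,0,0,0],[0,0,0,0],[0,0,0,0],[0,0,0,0],[0,0,0,0],[0,0,0,0],[0,0,0,0]]' -1 40; python3 - <<'E'
from h import *
f=grab_frame('side');save('d9.png',f['img'][90:190,220:290],6)
E
python3 go.py .596 -.278 .2 -20 4
```

```text
clock: 8.35
position: [0.5965, -0.2782, 0.062]
tool_rot: [1.597, 1.57, -0.323]
force: [-0.8, 0.4, 5.6]
grip_width: 0.0466
pos [ 0.5964 -0.2782  0.062 ] jaw -20.0 tiltx [ 7.e-04 -2.e-04 -1.e+00] F [-0.9  1.1  5.9] w 0.0471 t 8.40 q [ 0.03  0.79  0.51  1.63 -0.48  0.85  0.39]
|d|/row 34.5 [[-34.5, -0.1, -0.0, np.float64(-0.0)], [-34.5, -0.1, -0.0, np.float64(-0.0)], [-34.5, -0.1, -0.0, np.float64(-0.0)], [-34.5, -0.1, -0.0, np.float64(-0.0)]]
```

View pics/d9.png

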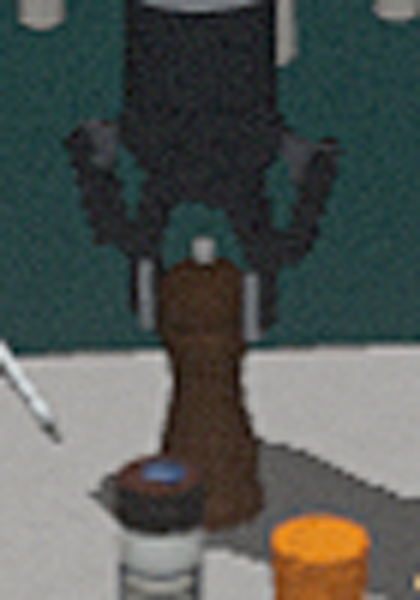

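```bash
python3 -m pendant '[[-10,0,0,0],[-25,0,0,0],[-35,0,0,0],[-35,0,0,0],[-25,0,0,0],[-10,0,0,0],[0,0,0,0]]'; python3 go.py .558 .3188 .2 -20 13
```

```text
clock: 9.28
position: [0.5962, -0.278, 0.2015]
tool_rot: [1.939, 1.57, 0.019]
force: [-0.6, 0.7, -2.5]
grip_width: 0.0465
pos [ 0.5962 -0.278   0.2015] jaw -20.0 tiltx [ 4.e-04  0.e+00 -1.e+00] F [-0.6  0.7 -2.5] w 0.0465 t 9.28 q [-0.02  0.64  0.6   1.52 -0.39  1.1   0.32]
|d|/row 46.0 [[0.1, -18.5, -42.1, np.float64(-0.0)], [0.1, -18.5, -42.1, np.float64(-0.0)], [0.1, -18.5, -42.1, np.float64(-0.0)], [0.1, -18.5, -42.1, np.float64(-0.0)], [0.1, -18.5, -42.1, np.float64(-0.0)], [0.1, -18.5, -42.1, np.float64(-0.0)], [0.1, -18.5, -42.1, np.float64(-0.0)], [0.1, -18.5, -42.1, np.float64(-0.0)], [0.1, -18.5, -42.1, np.float64(-0.0)], [0.1, -18.5, -42.1, np.float64(-0.0)], [0.1, -18.5, -42.1, np.float64(-0.0)], [0.1, -18.5, -42.1, np.float64(-0.0)], [0.1, -18.5, -42.1, np.float64(-0.0)]]
```

Total shift is (0, -240, -547) mm. I'll ramp it.

```bash
python3 -m pendant '[[0,-6,-14,0],[0,-12,-28,0],[0,-18,-42,0],[0,-20,-46,0],[0,-20,-46,0],[0,-20,-46,0],[0,-20,-46,0],[0,-20,-46,0],[0,-20,-46,0],[0,-20,-46,0],[0,-20,-46,0],[0,-18,-42,0]]'; python3 go.py .558 .3188 .2 -20 3
```

```text
clock: 10.78
position: [0.5625, 0.262, 0.2004]
tool_rot: [-0.956, 1.569, -2.875]
force: [0.0, 0.6, -1.5]
grip_width: 0.0468
pos [0.5625 0.262  0.2004] jaw -19.9 tiltx [-1.4e-03 -4.0e-04 -1.0e+00] F [ 0.   0.6 -1.5] w 0.0468 t 10.78 q [-0.92  0.58  0.6   1.63 -0.37  1.05 -0.56]
|d|/row 19.0 [[0.1, -7.9, -17.3, np.float64(0.02)], [0.1, -7.9, -17.3, np.float64(0.02)], [0.1, -7.9, -17.3, np.float64(0.02)]]
```

```bash
python3 -m pendant '[[0,-11,-23,0],[0,-9,-19,0],[0,-4,-10,0],[0,0,0,0],[0,0,0,0]]'; python3 go.py .558 .3188 .1 -20 4;  python3 - <<'E'
from h import *
f=grab_frame('wrist');save('w10.png',f['img'],1.5)
f=grab_frame('scene');save('s10.png',f['img'][90:384,180:360],2)
E
```

```text
clock: 11.4
position: [0.5597, 0.3152, 0.2015]
tool_rot: [0.69, 1.57, -1.232]
force: [-0.2, -1.4, -1.4]
grip_width: 0.0466
pos [0.5597 0.3152 0.2015] jaw -20.1 tiltx [ 1.e-04 -4.e-04 -1.e+00] F [-0.2 -1.4 -1.4] w 0.0466 t 11.40 q [-0.98  0.62  0.6   1.57 -0.38  1.08 -0.64]
|d|/row 25.4 [[25.4, -0.7, -0.7, np.float64(-0.02)], [25.4, -0.7, -0.7, np.float64(-0.02)], [25.4, -0.7, -0.7, np.float64(-0.02)], [25.4, -0.7, -0.7, np.float64(-0.02)]]
```

View pics/w10.png

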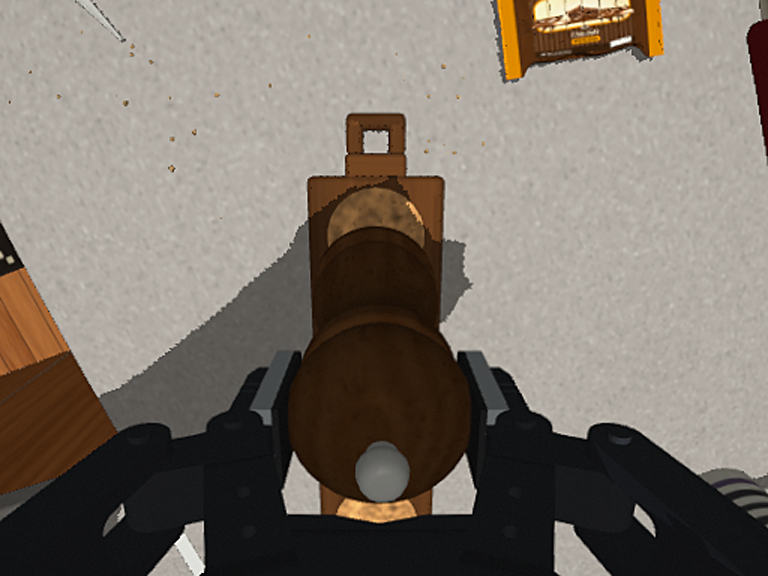

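View pics/s10.png

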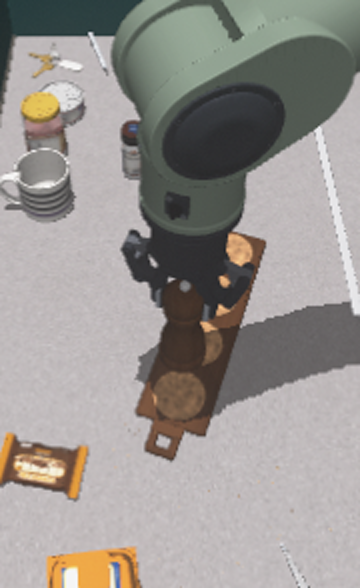

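```bash
python3 -m pendant '[[25,-1,-1,0],[35,-1,-1,0],[30,-1,-1,0],[15,0,0,0],[0,0,0,0],[0,0,0,0]]'; python3 go.py .558 .3188 .077 -20 2;  python3 - <<'E'
from h import *
f=grab_frame('wrist');save('w11.png',f['img'],1.5)
f=grab_frame('side');save('d11.png',f['img'][150:384,180:400],2.5)
E
```

```text
clock: 12.25
position: [0.5583, 0.3203, 0.0976]
tool_rot: [2.435, 1.569, 0.514]
force: [-0.3, -0.4, -1.5]
grip_width: 0.0469
pos [0.5583 0.3203 0.0976] jaw -20.0 tiltx [ 1.3e-03  8.0e-04 -1.0e+00] F [-0.3 -0.4 -1.5] w 0.0469 t 12.25 q [-0.95  0.73  0.53  1.65 -0.45  0.88 -0.59]
|d|/row 10.3 [[10.3, 0.1, 0.8, np.float64(-0.01)], [10.3, 0.1, 0.8, np.float64(-0.01)]]
```

View pics/w11.png

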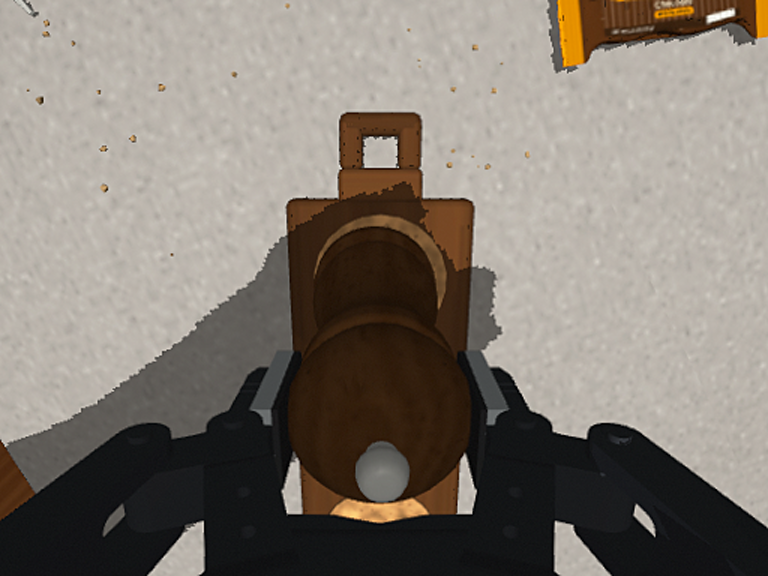

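View pics/d11.png

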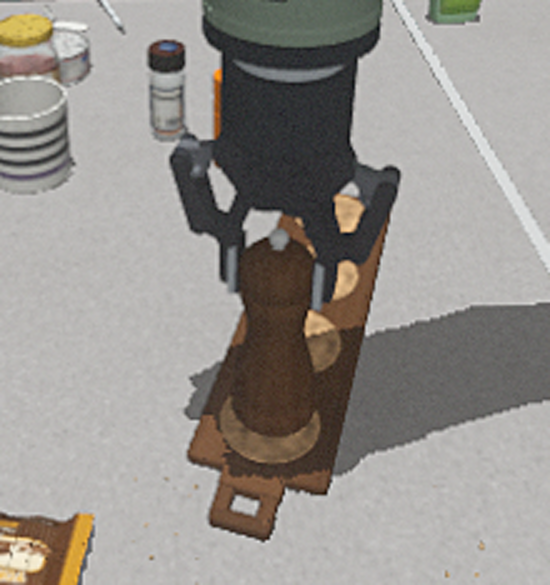

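```bash
python3 - <<'E'
from h import *
f=grab_frame('wrist')
w=lambda x,y:((x+.5)/1.5-.5,(y+.5)/1.5-.5)
zf=.014+.0976-.076
print('pad far',onz(f,*w(381,214),.014),'foot far',onz(f,*w(377,228),zf+.002))
print('board edges',onz(f,*w(287,210),.012),onz(f,*w(473,210),.012),'pad L/R',onz(f,*w(315,275),.014),onz(f,*w(447,275),.014))
print('foot L/R', onz(f,*w(314,270),zf+.01),onz(f,*w(438,270),zf+.01))
E
```

```text
pad far [0.57128024 0.35226756 0.014     ] foot far [0.56823924 0.34985582 0.0376    ]
board edges [0.52577461 0.37087887 0.012     ] [0.61715638 0.3375648  0.012     ] pad L/R [0.52683551 0.33360954 0.014     ] [0.59338429 0.30933094 0.014     ]
foot L/R [0.53403883 0.34258308 0.0456    ] [0.58885075 0.3225853  0.0456    ]
```

```bash
python3 -m pendant '[[8,1,2,0],[7,0.5,1.5,0],[3,0,0,0],[2,0,0,0],[0,0,0,0],[0,0,0,0]]'; python3 go.py .558 .3188 .076 -20 1
```

```text
clock: 13.15
position: [0.5578, 0.3165, 0.0765]
tool_rot: [1.953, 1.571, 0.033]
force: [-0.2, -1.0, -2.0]
grip_width: 0.0466
pos [0.5578 0.3165 0.0765] jaw -20.0 tiltx [ 1.e-04  0.e+00 -1.e+00] F [-0.2 -1.  -2. ] w 0.0466 t 13.15 q [-0.93  0.75  0.51  1.67 -0.47  0.84 -0.57]
|d|/row 2.4 [[0.5, -0.6, -2.2, np.float64(-0.0)]]
```

```bash
python3 -m pendant '[[1,0,0,0],[1,0,0,0],[0,0,0,0]]'; python3 -m pendant '[[0,0,0,0]]'
```

```text
clock: 13.52
position: [0.5584, 0.3173, 0.0758]
tool_rot: [2.864, 1.568, 0.945]
force: [-3.3, 1.6, 17.3]
grip_width: 0.0467
clock: 13.65
position: [0.5584, 0.3173, 0.0759]
tool_rot: [2.857, 1.568, 0.938]
force: [-4.5, 1.5, 17.5]
grip_width: 0.0468
```

```bash
python3 -m pendant '[[-1,0,0,0],[0,0,0,0]]'; python3 -m pendant '[[0,0,0,0],[0,0,0,0],[0,0,0,0],[0,0,0,0],[0,0,0,0]]' 1; python3 -m pendant '[[-20,0,0,0],[-40,0,0,0],[-45,0,0,0],[-30,0,0,0],[0,0,0,0]]';  python3 - <<'E'
from h import *
f=grab_frame('wrist');save('w12.png',f['img'],1.5)
f=grab_frame('side');save('d12.png',f['img'][150:384,180:400],2.5)
E
python3 go.py .623 -.103 .15 -20 10
```

```text
clock: 13.9
position: [0.5581, 0.3168, 0.0759]
tool_rot: [2.747, 1.57, 0.827]
force: [-1.3, 1.2, 7.5]
grip_width: 0.0467
clock: 14.52
position: [0.5578, 0.3164, 0.0754]
tool_rot: [0.456, 1.571, -1.464]
force: [-0.1, 0.6, -0.0]
grip_width: 0.0855
clock: 15.15
position: [0.559, 0.3168, 0.214]
tool_rot: [2.54, 1.566, 0.62]
force: [-0.6, -0.3, -0.7]
grip_width: 0.085
pos [0.5577 0.3165 0.211 ] jaw -20.0 tiltx [ 3.e-04  6.e-04 -1.e+00] F [-0.2 -0.4 -1.3] w 0.0853 t 15.25 q [-0.99  0.61  0.61  1.56 -0.37  1.09 -0.64]
|d|/row 42.9 [[6.1, 20.5, 37.2, np.float64(-0.0)], [6.1, 20.5, 37.2, np.float64(-0.0)], [6.1, 20.5, 37.2, np.float64(-0.0)], [6.1, 20.5, 37.2, np.float64(-0.0)], [6.1, 20.5, 37.2, np.float64(-0.0)], [6.1, 20.5, 37.2, np.float64(-0.0)], [6.1, 20.5, 37.2, np.float64(-0.0)], [6.1, 20.5, 37.2, np.float64(-0.0)], [6.1, 20.5, 37.2, np.float64(-0.0)], [6.1, 20.5, 37.2, np.float64(-0.0)]]
```

View pics/w12.png

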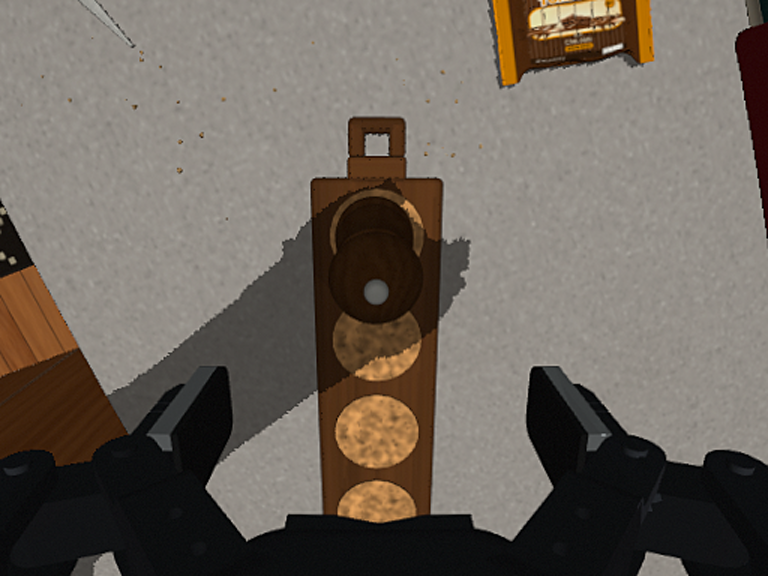

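View pics/d12.png

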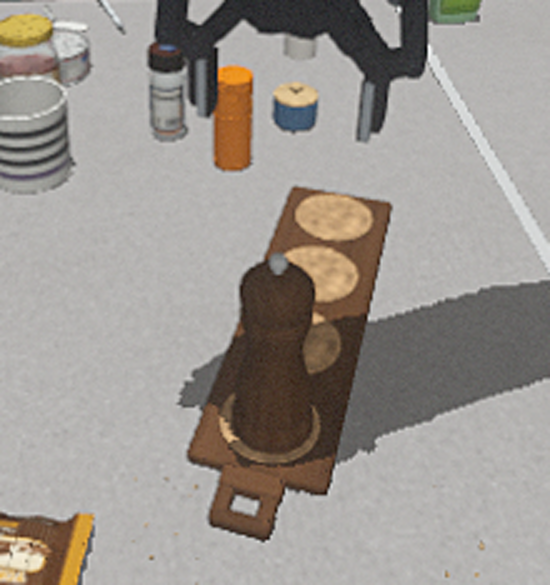

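```bash
python3 -m pendant '[[0,10,19,0],[0,20,37,0],[0,22,40,0],[0,22,40,0],[0,22,40,0],[0,22,40,0],[0,22,40,0],[0,22,40,0],[0,20,37,0],[0,14,25,0],[0,8,14,0],[0,0,0,0]]'; python3 -m pendant '[[0,0,0,0],[0,0,0,0]]'; python3 go.py .623 -.103 .10 -20 4; python3 - <<'E'
from h import *
f=grab_frame('wrist');save('w13.png',f['img'],1.5)
E
```

```text
clock: 16.75
position: [0.6217, -0.1039, 0.21]
tool_rot: [-0.901, 1.57, -2.822]
force: [0.6, 0.9, -0.4]
grip_width: 0.0851
clock: 17.0
position: [0.6222, -0.1016, 0.2103]
tool_rot: [-2.44, 1.57, 1.925]
force: [-0.9, 0.1, -0.0]
grip_width: 0.0855
pos [ 0.6222 -0.1016  0.2103] jaw -19.9 tiltx [-1.e-04  4.e-04 -1.e+00] F [-0.9  0.1 -0. ] w 0.0855 t 17.00 q [-0.32  0.59  0.61  1.59 -0.37  1.08  0.04]
|d|/row 27.6 [[27.6, 0.3, 0.3, np.float64(0.02)], [27.6, 0.3, 0.3, np.float64(0.02)], [27.6, 0.3, 0.3, np.float64(0.02)], [27.6, 0.3, 0.3, np.float64(0.02)]]
```

View pics/w13.png

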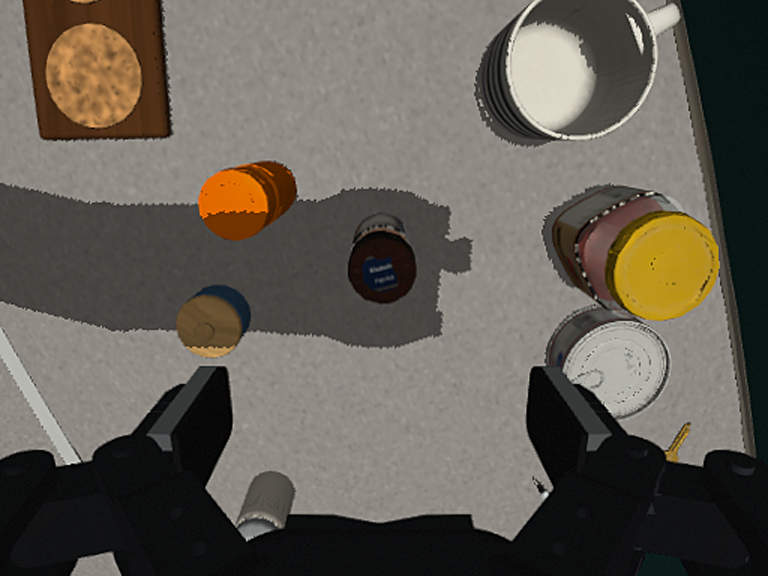

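```bash
python3 - <<'E'
from h import *
f=grab_frame('wrist')
w=lambda x,y:((x+.5)/1.5-.5,(y+.5)/1.5-.5)
for k,p,z in(('spice',(382,270),.105),('must',(203,331),.048),('salt',(263,528),.07),('can',(612,373),.06),('or',(234,205),.105)):print(k,onz(f,*w(*p),z).round(4))
E
```

```text
spice [ 0.6237 -0.1038  0.105 ]
must [ 0.4813 -0.1163  0.048 ]
salt [ 0.4633 -0.2759  0.07  ]
can [ 0.7509 -0.2442  0.06  ]
or [ 0.5583 -0.0398  0.105 ]
```

```bash
python3 -m pendant '[[25,1,0,0],[45,1,1,0],[45,0,0,0],[40,0,0,0],[25,0,0,0],[12,0,0,0],[6,0,0,0],[0,0,0,0],[0,0,0,0]]'; python3 go.py .6237 -.1035 .012 -20 1; python3 - <<'E'
from h import *
f=grab_frame('wrist');save('w14.png',f['img'],1.5)
E
```

```text
clock: 18.23
position: [0.6242, -0.1046, 0.0133]
tool_rot: [1.842, 1.57, -0.078]
force: [-0.1, -0.4, -0.1]
grip_width: 0.0853
pos [ 0.6242 -0.1046  0.0133] jaw -20.0 tiltx [ 1.2e-03 -1.0e-04 -1.0e+00] F [-0.1 -0.4 -0.1] w 0.0853 t 18.23 q [-0.23  0.82  0.47  1.72 -0.52  0.72  0.16]
|d|/row 1.7 [[1.3, -0.8, -0.8, np.float64(-0.01)]]
```

View pics/w14.png

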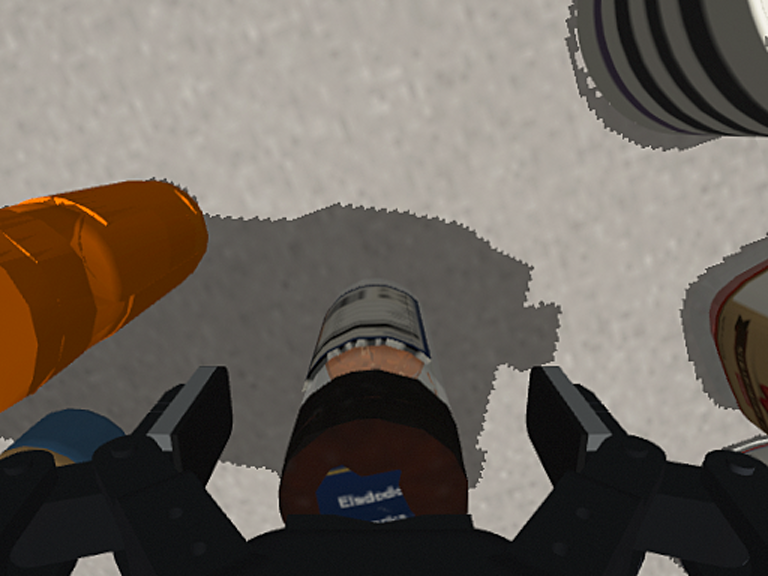

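Centred between the fingers. Closing.

```bash
python3 -m pendant '[[0,0,0,0],[0,0,0,0],[0,0,0,0],[0,0,0,0],[0,0,0,0],[0,0,0,0]]' -1 40; python3 -m pendant '[[0,0,0,0]]';python3 go.py .6237 -.1035 .16 -20 5
```

```text
clock: 19.02
position: [0.6238, -0.1045, 0.0126]
tool_rot: [2.431, 1.571, 0.511]
force: [-1.6, 1.2, 5.4]
grip_width: 0.0397
clock: 19.15
position: [0.6238, -0.1045, 0.0126]
tool_rot: [2.363, 1.571, 0.443]
force: [-2.1, 0.8, 5.5]
grip_width: 0.04
pos [ 0.6238 -0.1045  0.0126] jaw -20.0 tiltx [ 2.e-04  1.e-04 -1.e+00] F [-2.1  0.8  5.5] w 0.0400 t 19.15 q [-0.23  0.83  0.46  1.72 -0.52  0.72  0.16]
|d|/row 29.5 [[-29.5, -0.1, -0.2, np.float64(-0.0)], [-29.5, -0.1, -0.2, np.float64(-0.0)], [-29.5, -0.1, -0.2, np.float64(-0.0)], [-29.5, -0.1, -0.2, np.float64(-0.0)], [-29.5, -0.1, -0.2, np.float64(-0.0)]]
```

```bash
python3 -m pendant '[[-10,0,0,0],[-25,0,0,0],[-35,0,0,0],[-35,0,0,0],[-25,0,0,0],[-10,0,0,0],[0,0,0,0]]'; python3 go.py .5288 .239 .15 -20 8
```

```text
clock: 20.02
position: [0.6238, -0.1044, 0.1525]
tool_rot: [2.133, 1.57, 0.213]
force: [-0.1, 0.2, -1.3]
grip_width: 0.0401
pos [ 0.6238 -0.1044  0.1525] jaw -20.0 tiltx [ 5.e-04  1.e-04 -1.e+00] F [-0.1  0.2 -1.3] w 0.0401 t 20.02 q [-0.3   0.65  0.58  1.64 -0.42  0.97  0.08]
|d|/row 44.5 [[0.3, -25.8, -36.3, np.float64(-0.0)], [0.3, -25.8, -36.3, np.float64(-0.0)], [0.3, -25.8, -36.3, np.float64(-0.0)], [0.3, -25.8, -36.3, np.float64(-0.0)], [0.3, -25.8, -36.3, np.float64(-0.0)], [0.3, -25.8, -36.3, np.float64(-0.0)], [0.3, -25.8, -36.3, np.float64(-0.0)], [0.3, -25.8, -36.3, np.float64(-0.0)]]
```

```bash
python3 -m pendant '[[0,-12,-17,0],[0,-24,-34,0],[0,-30,-42,0],[0,-30,-42,0],[0,-30,-42,0],[0,-30,-42,0],[0,-26,-37,0],[0,-16,-22,0],[0,-8,-12,0],[0,0,0,0],[0,0,0,0]]';python3 go.py .5288 .239 .05 -20 4
```

```text
clock: 21.4
position: [0.5298, 0.2369, 0.1523]
tool_rot: [0.371, 1.57, -1.55]
force: [0.7, 0.2, -0.7]
grip_width: 0.0396
pos [0.5298 0.2369 0.1523] jaw -20.1 tiltx [ 0.e+00 -7.e-04 -1.e+00] F [ 0.7  0.2 -0.7] w 0.0396 t 21.40 q [-0.94  0.58  0.61  1.79 -0.41  0.91 -0.5 ]
|d|/row 25.6 [[25.6, -0.4, -0.4, np.float64(-0.03)], [25.6, -0.4, -0.4, np.float64(-0.03)], [25.6, -0.4, -0.4, np.float64(-0.03)], [25.6, -0.4, -0.4, np.float64(-0.03)]]
```

```bash
python3 -m pendant '[[25,0,0,0],[35,-1,-1,0],[28,0,0,0],[14,0,0,0],[0,0,0,0],[0,0,0,0]]'; python3 go.py .5288 .239 .027 -20 2;  python3 - <<'E'
from h import *
f=grab_frame('wrist');save('w15.png',f['img'],1.5)
f=grab_frame('side');save('d15.png',f['img'][150:384,180:400],2.5)
E
```

```text
clock: 22.15
position: [0.5295, 0.2396, 0.0514]
tool_rot: [2.366, 1.569, 0.446]
force: [-0.1, 0.9, -1.3]
grip_width: 0.0398
pos [0.5295 0.2396 0.0514] jaw -20.0 tiltx [ 1.2e-03  6.0e-04 -1.0e+00] F [-0.1  0.9 -1.3] w 0.0398 t 22.15 q [-0.87  0.71  0.51  1.85 -0.51  0.71 -0.42]
|d|/row 12.2 [[12.2, -0.2, 0.4, np.float64(-0.02)], [12.2, -0.2, 0.4, np.float64(-0.02)]]
```

View pics/w15.png

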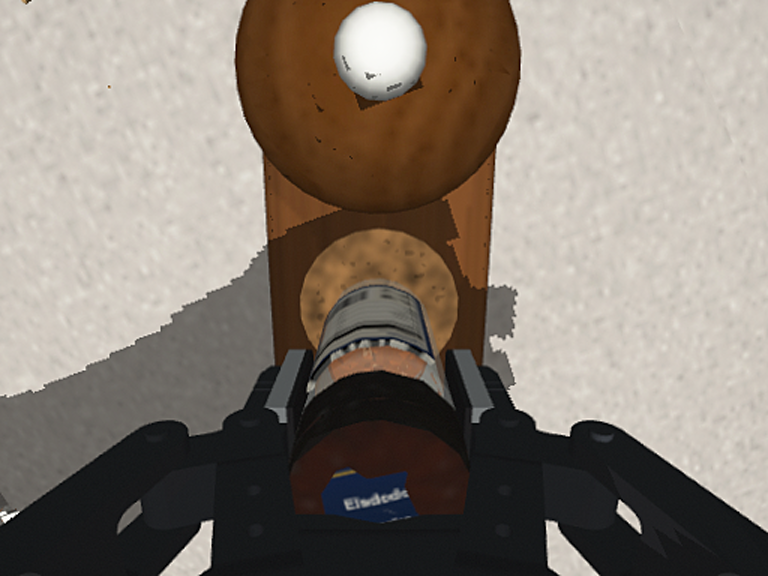

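View pics/d15.png

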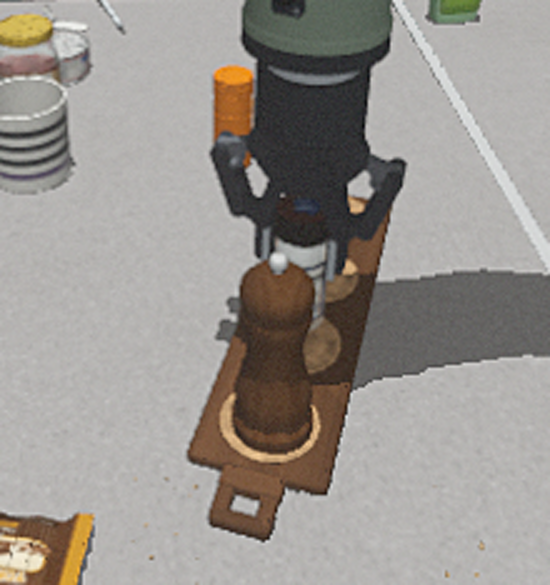

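```bash
python3 - <<'E'
from h import *
f=grab_frame('wrist')
w=lambda x,y:((x+.5)/1.5-.5,(y+.5)/1.5-.5)
u=np.array([.345,.94]);v=np.array([.94,-.342])
a=onz(f,*w(380,229),.014)[:2]-.036*u; b=onz(f,*w(377,280),.040)[:2]-.0205*u
L,R=onz(f,*w(301,300),.014)[:2],onz(f,*w(458,300),.014)[:2]
print(a,b,'row',(a-b)@u,'jaw',(a-b)@v,(L+R)/2@v-b@v)
E
```

```text
[0.52943684 0.23823317] [0.52827863 0.23861465] row 4.098401411465169e-05 jaw 0.0012191857602937754 0.001112416322748222
```

Centred to about 1 mm. Lowering to contact.

```bash
python3 -m pendant '[[10,0.5,0,0],[9,0.5,0,0],[4,0,0,0],[1,0,0,0],[0,0,0,0]]'; python3 -m pendant '[[1,0,0,0],[0,0,0,0]]'
```

```text
clock: 22.92
position: [0.5295, 0.2393, 0.0266]
tool_rot: [-1.503, 1.57, 2.86]
force: [-5.1, -1.1, 10.2]
grip_width: 0.0402
clock: 23.18
position: [0.5296, 0.2395, 0.0265]
tool_rot: [-2.338, 1.57, 2.025]
force: [-9.7, -2.4, 29.0]
grip_width: 0.04
```

```bash
python3 -m pendant '[[-1.5,0,0,0],[0,0,0,0]]'; python3 -m pendant '[[0,0,0,0],[0,0,0,0],[0,0,0,0],[0,0,0,0],[0,0,0,0]]' 1; python3 -m pendant '[[-20,0,0,0],[-40,0,0,0],[-45,0,0,0],[-40,0,0,0],[-15,0,0,0],[0,0,0,0],[0,0,0,0]]';  python3 - <<'E'
from h import *
f=grab_frame('wrist');save('w16.png',f['img'],1.5)
f=grab_frame('side');save('d16.png',f['img'][150:384,180:400],2.5)
E
python3 go.py .452 -.287 .15 -20 10
```

```text
clock: 23.42
position: [0.5297, 0.2394, 0.0268]
tool_rot: [1.454, 1.571, -0.466]
force: [-0.2, 0.5, -0.9]
grip_width: 0.0399
clock: 24.05
position: [0.5297, 0.2394, 0.0269]
tool_rot: [1.281, 1.571, -0.639]
force: [-0.0, 0.4, -0.1]
grip_width: 0.0854
clock: 24.92
position: [0.5291, 0.2393, 0.186]
tool_rot: [-0.713, 1.569, -2.633]
force: [-0.4, -0.2, -0.1]
grip_width: 0.0854
pos [0.5292 0.2391 0.1858] jaw -20.0 tiltx [-0.0015 -0.0011 -1.    ] F [-0.3 -0.   1.2] w 0.0852 t 25.02 q [-0.96  0.54  0.64  1.75 -0.38  0.98 -0.52]
|d|/row 53.3 [[3.7, 10.8, 52.1, np.float64(-0.0)], [3.7, 10.8, 52.1, np.float64(-0.0)], [3.7, 10.8, 52.1, np.float64(-0.0)], [3.7, 10.8, 52.1, np.float64(-0.0)], [3.7, 10.8, 52.1, np.float64(-0.0)], [3.7, 10.7, 52.1, np.float64(-0.0)], [3.7, 10.7, 52.1, np.float64(-0.0)], [3.7, 10.7, 52.1, np.float64(-0.0)], [3.7, 10.7, 52.1, np.float64(-0.0)], [3.7, 10.7, 52.1, np.float64(-0.0)]]
```

View pics/w16.png

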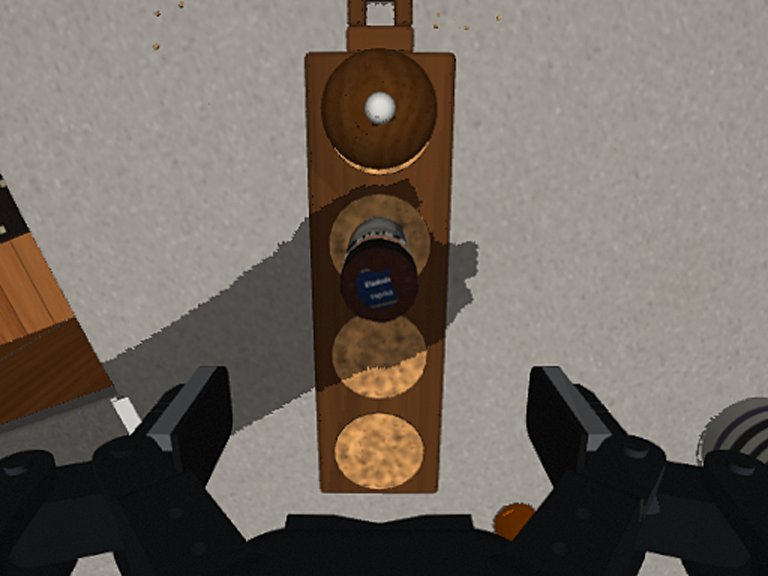

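View pics/d16.png

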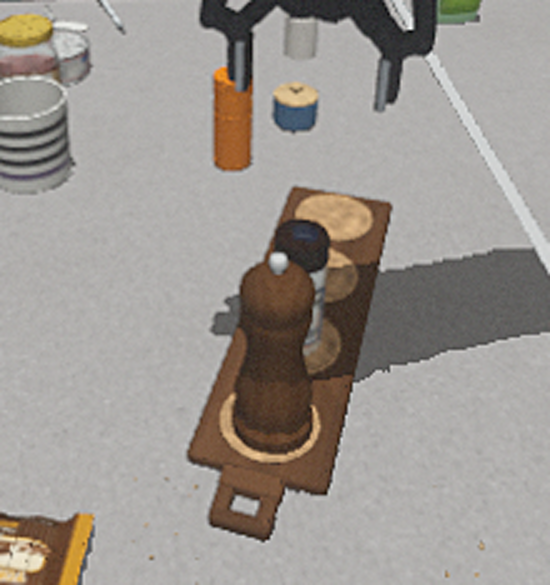

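Mill and spice jar stand centred. Next is the salt shaker, total shift (0, 107, 521).

```bash
python3 -m pendant '[[0,5,25,0],[0,10,49,0],[0,11,54,0],[0,11,54,0],[0,11,54,0],[0,11,54,0],[0,11,54,0],[0,11,54,0],[0,11,54,0],[0,8,38,0],[0,5,22,0],[0,2,9,0]]'; python3 -m pendant '[[0,0,0,0],[0,0,0,0]]';python3 go.py .452 -.287 .10 -20 2;  python3 - <<'E'
from h import *
f=grab_frame('wrist');save('w17.png',f['img'],1.5)
E
```

```text
clock: 26.52
position: [0.4506, -0.2883, 0.1865]
tool_rot: [-1.08, 1.57, -3.003]
force: [0.4, 0.5, 0.4]
grip_width: 0.0854
clock: 26.78
position: [0.4521, -0.2857, 0.1867]
tool_rot: [-2.351, 1.57, 2.013]
force: [-0.2, 0.8, -0.5]
grip_width: 0.0855
pos [ 0.4521 -0.2857  0.1867] jaw -19.9 tiltx [-2.e-04  5.e-04 -1.e+00] F [-0.2  0.8 -0.5] w 0.0855 t 26.77 q [-0.04  0.47  0.68  1.87 -0.37  0.93  0.47]
|d|/row 43.4 [[43.4, 0.2, 0.6, np.float64(0.03)], [43.4, 0.2, 0.6, np.float64(0.03)]]
```

View pics/w17.png

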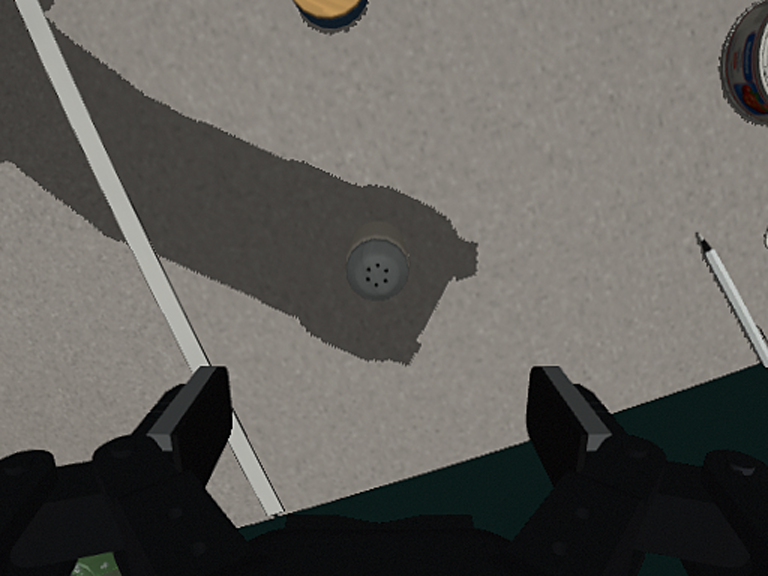

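```bash
python3 - <<'E'
from h import *
f=grab_frame('wrist')
w=lambda x,y:((x+.5)/1.5-.5,(y+.5)/1.5-.5)
print(onz(f,*w(377,274),.076).round(4),onz(f,*w(377,268),.066))
E
```

```text
[ 0.4497 -0.2903  0.076 ] [ 0.45006507 -0.2892621   0.066     ]
```

```bash
python3 -m pendant '[[25,0,2,0],[45,-0.5,2,0],[45,0,1,0],[40,0,0,0],[28,0,0,0],[16,0,0,0],[8,0,0,0],[4,0,0,0],[0,0,0,0],[0,0,0,0]]'; python3 go.py .450 -.290 -.025 -20 1;python3 - <<'E'
from h import *
f=grab_frame('wrist');save('w18.png',f['img'],1.2)
E
```

```text
clock: 28.12
position: [0.4502, -0.2914, -0.0235]
tool_rot: [1.447, 1.57, -0.473]
force: [-1.0, -0.5, 0.9]
grip_width: 0.0852
pos [ 0.4502 -0.2914 -0.0235] jaw -20.0 tiltx [ 8.e-04 -4.e-04 -1.e+00] F [-1.  -0.5  0.9] w 0.0852 t 28.12 q [ 0.17  0.78  0.41  1.99 -0.62  0.5   0.69]
|d|/row 2.1 [[1.5, -0.6, -1.3, np.float64(-0.0)]]
```

View pics/w18.png

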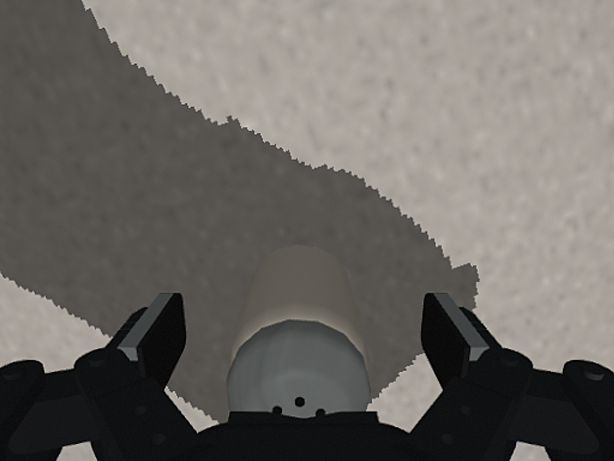

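```bash
python3 -m pendant '[[0,0,-1,0],[0,0,0,0],[0,0,0,0],[0,0,0,0],[0,0,0,0],[0,0,0,0],[0,0,0,0]]' -1 40; python3 -m pendant '[[0,0,0,0]]'; python3 -m pendant '[[-8,0,0,0],[-20,0,0,0],[-30,0,0,0],[-35,0,0,0],[-30,0,0,0],[-20,0,0,0],[-7,0,0,0],[0,0,0,0]]';python3 go.py .4994 .159 .125 -20 9
```

```text
clock: 29.05
position: [0.4502, -0.2903, -0.0238]
tool_rot: [2.541, 1.57, 0.621]
force: [-1.4, 2.2, 6.9]
grip_width: 0.0414
clock: 29.18
position: [0.4502, -0.2903, -0.0238]
tool_rot: [2.527, 1.571, 0.607]
force: [-1.6, 2.2, 6.7]
grip_width: 0.0414
clock: 30.18
position: [0.4502, -0.2902, 0.1259]
tool_rot: [1.894, 1.57, -0.026]
force: [-1.0, 0.8, -1.3]
grip_width: 0.0413
pos [ 0.4502 -0.2902  0.1259] jaw -20.0 tiltx [ 3.e-04 -0.e+00 -1.e+00] F [-1.   0.8 -1.3] w 0.0413 t 30.18 q [ 0.01  0.56  0.63  1.93 -0.45  0.8   0.54]
|d|/row 50.2 [[0.1, -11.9, -48.8, np.float64(0.0)], [0.1, -11.9, -48.8, np.float64(0.0)], [0.1, -11.9, -48.8, np.float64(0.0)], [0.1, -11.9, -48.8, np.float64(0.0)], [0.1, -11.9, -48.8, np.float64(0.0)], [0.1, -11.9, -48.8, np.float64(0.0)], [0.1, -11.9, -48.8, np.float64(0.0)], [0.1, -11.9, -48.8, np.float64(0.0)], [0.1, -11.9, -48.8, np.float64(0.0)]]
```

```bash
python3 -m pendant '[[0,-5,-20,0],[0,-10,-40,0],[0,-12,-50,0],[0,-12,-50,0],[0,-12,-50,0],[0,-12,-50,0],[0,-12,-50,0],[0,-12,-50,0],[0,-10,-40,0],[0,-6,-25,0],[0,-4,-14,0],[0,0,0,0]]';python3 -m pendant '[[0,0,0,0]]';python3 go.py .4994 .159 .02 -20 4
```

```text
clock: 31.68
position: [0.4996, 0.1588, 0.1254]
tool_rot: [-0.41, 1.57, -2.33]
force: [-0.3, -0.5, -0.3]
grip_width: 0.041
clock: 31.8
position: [0.4997, 0.1574, 0.1258]
tool_rot: [-0.104, 1.57, -2.026]
force: [0.8, -0.2, -1.7]
grip_width: 0.0417
pos [0.4997 0.1574 0.1258] jaw -20.1 tiltx [-2.e-04 -5.e-04 -1.e+00] F [ 0.8 -0.2 -1.7] w 0.0417 t 31.80 q [-0.9   0.55  0.67  1.96 -0.47  0.8  -0.31]
|d|/row 26.5 [[26.5, -0.2, -0.4, np.float64(-0.02)], [26.5, -0.2, -0.4, np.float64(-0.02)], [26.5, -0.2, -0.4, np.float64(-0.02)], [26.5, -0.2, -0.4, np.float64(-0.02)]]
```

```bash
python3 -m pendant '[[25,0,-0.5,0],[35,0,-0.5,0],[30,0,0,0],[18,0,0,0],[0,0,0,0],[0,0,0,0]]'; python3 go.py .4994 .159 -.01 -20 2;  python3 - <<'E'
from h import *
f=grab_frame('wrist');save('w19.png',f['img'],1.5)
E
```

```text
clock: 32.55
position: [0.5007, 0.1595, 0.0188]
tool_rot: [2.262, 1.57, 0.341]
force: [0.7, 0.4, -1.3]
grip_width: 0.0413
pos [0.5007 0.1595 0.0188] jaw -20.0 tiltx [ 1.e-03  4.e-04 -1.e+00] F [ 0.7  0.4 -1.3] w 0.0413 t 32.55 q [-0.78  0.71  0.51  2.01 -0.62  0.58 -0.2 ]
|d|/row 14.4 [[14.4, -0.5, 0.5, np.float64(-0.02)], [14.4, -0.6, 0.5, np.float64(-0.02)]]
```

View pics/w19.png

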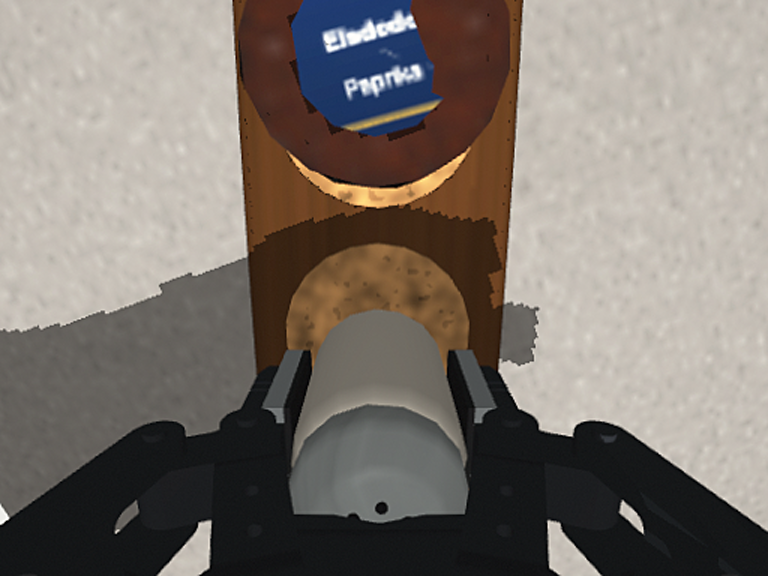

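```bash
python3 - <<'E'
from h import *
f=grab_frame('wrist')
w=lambda x,y:((x+.5)/1.5-.5,(y+.5)/1.5-.5)
u=np.array([.345,.94]);v=np.array([.94,-.342]);z=.014+bot.observe()['position'][2]+.0098
a=onz(f,*w(378,243),.014)[:2]-.036*u; b=onz(f,*w(378,310),z+.001)[:2]-.021*u
L,R=onz(f,*w(287,325),.014)[:2],onz(f,*w(469,325),.014)[:2]
print(a,b,'row',(a-b)@u,'jaw',(a-b)@v,(L+R)/2@v-b@v)
E
```

```text
[0.50023823 0.15871846] [0.49996656 0.15790284] row 0.000860405889779047 jaw -2.357011739964552e-05 5.280576296956552e-05
```

Within 1 mm. Lowering 29 mm to contact, then release.

```bash
python3 -m pendant '[[12,0,-0.5,0],[11,0,0,0],[4,0,0,0],[1,0,0,0],[0,0,0,0],[0,0,0,0]]'; python3 -m pendant '[[1,0,0,0],[0,0,0,0]]'
```

```text
clock: 33.4
position: [0.4999, 0.1601, -0.0099]
tool_rot: [-1.555, 1.57, 2.808]
force: [-6.7, -0.4, 14.9]
grip_width: 0.0412
clock: 33.65
position: [0.4999, 0.1601, -0.01]
tool_rot: [-2.144, 1.569, 2.219]
force: [-12.7, -2.1, 40.7]
grip_width: 0.0419
```

```bash
python3 -m pendant '[[-1.7,0,0,0],[0,0,0,0]]'; python3 -m pendant '[[0,0,0,0],[0,0,0,0],[0,0,0,0],[0,0,0,0],[0,0,0,0]]' 1; python3 -m pendant '[[-20,0,0,0],[-40,0,0,0],[-45,0,0,0],[-40,0,0,0],[-15,0,0,0],[0,0,0,0],[0,0,0,0]]';  python3 - <<'E'
from h import *
f=grab_frame('wrist');save('w20.png',f['img'],1.5)
E
python3 go.py .4815 -.117 .15 -20 7
```

```text
clock: 33.9
position: [0.5004, 0.1601, -0.0095]
tool_rot: [1.514, 1.571, -0.406]
force: [1.3, -0.1, -0.8]
grip_width: 0.0413
clock: 34.52
position: [0.5003, 0.1602, -0.0094]
tool_rot: [0.239, 1.571, -1.681]
force: [0.0, -0.3, 0.2]
grip_width: 0.0854
clock: 35.4
position: [0.4997, 0.1601, 0.1495]
tool_rot: [-0.773, 1.569, -2.693]
force: [0.4, -0.0, 0.1]
grip_width: 0.0854
pos [0.4998 0.16   0.1494] jaw -20.0 tiltx [-1.5e-03 -9.0e-04 -1.0e+00] F [-0.2 -1.4  0. ] w 0.0856 t 35.45 q [-0.93  0.52  0.71  1.93 -0.44  0.85 -0.34]
|d|/row 39.7 [[-0.0, 11.1, 38.1, np.float64(-0.0)], [-0.0, 11.1, 38.1, np.float64(-0.0)], [-0.0, 11.1, 38.1, np.float64(-0.0)], [-0.0, 11.1, 38.1, np.float64(-0.0)], [-0.0, 11.1, 38.1, np.float64(-0.0)], [-0.0, 11.1, 38.1, np.float64(-0.0)], [-0.0, 11.1, 38.1, np.float64(-0.0)]]
```

View pics/w20.png

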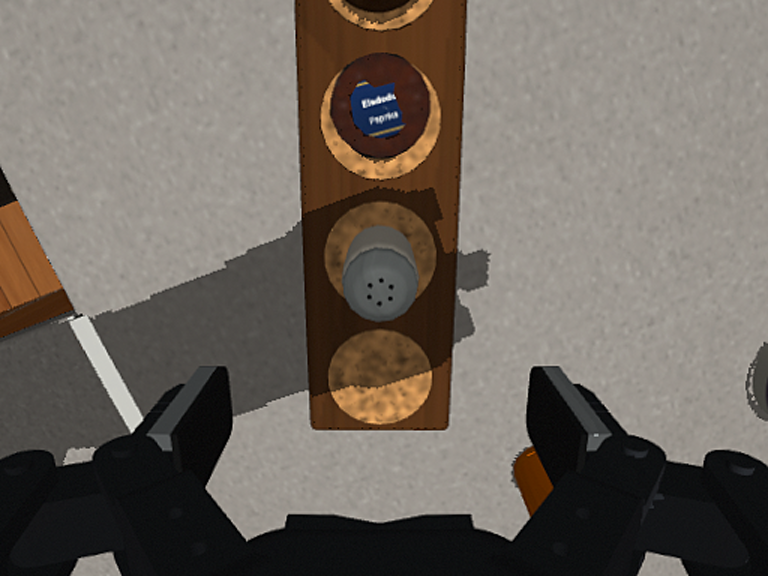

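```bash
python3 -m pendant '[[0,6,20,0],[0,11,38,0],[0,13,44,0],[0,13,44,0],[0,13,44,0],[0,11,38,0],[0,7,25,0],[0,4,14,0],[0,0,0,0],[0,0,0,0]]';python3 go.py .4815 -.117 .1 -20 2;  python3 - <<'E'
from h import *
f=grab_frame('wrist');save('w21.png',f['img'],1.5)
E
```

```text
clock: 36.7
position: [0.4823, -0.1165, 0.1504]
tool_rot: [-1.803, 1.57, 2.561]
force: [-0.2, 0.7, 0.5]
grip_width: 0.085
pos [ 0.4823 -0.1165  0.1504] jaw -20.0 tiltx [-4.e-04  3.e-04 -1.e+00] F [-0.2  0.7  0.5] w 0.0850 t 36.70 q [-0.41  0.47  0.71  2.   -0.42  0.81  0.19]
|d|/row 25.2 [[25.2, -0.3, 0.4, np.float64(0.02)], [25.2, -0.3, 0.4, np.float64(0.02)]]
```

View pics/w21.png

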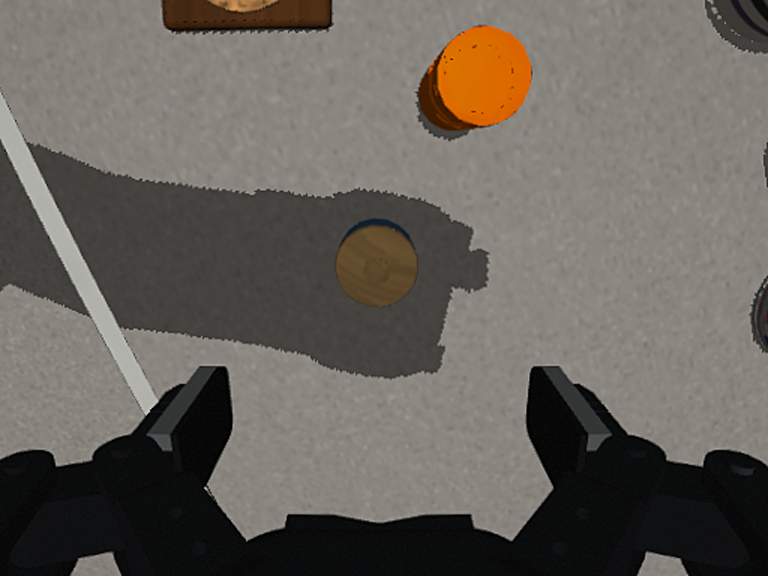

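```bash
python3 - <<'E'
from h import *
f=grab_frame('wrist')
w=lambda x,y:((x+.5)/1.5-.5,(y+.5)/1.5-.5)
print(onz(f,*w(376,268),.05).round(4),onz(f,*w(377,264),.042))
E
python3 go.py .4805 -.118 -.03 -20 5
```

```text
[ 0.4814 -0.1149  0.05  ] [ 0.48207645 -0.11470741  0.042     ]
pos [ 0.4824 -0.1164  0.1505] jaw -19.9 tiltx [-2.e-04  2.e-04 -1.e+00] F [-1.   0.1  0.1] w 0.0856 t 36.80 q [-0.41  0.47  0.71  2.   -0.42  0.81  0.19]
|d|/row 36.1 [[36.1, -0.2, 0.4, np.float64(0.02)], [36.1, -0.2, 0.4, np.float64(0.02)], [36.1, -0.2, 0.4, np.float64(0.02)], [36.1, -0.2, 0.4, np.float64(0.02)], [36.1, -0.2, 0.4, np.float64(0.02)]]
```

```bash
python3 -m pendant '[[22,-0.5,-1,0],[40,0,0,0],[40,0,0,0],[35,0,0,0],[24,0,0,0],[12,0,0,0],[6,0,0,0],[3,0,0,0],[0,0,0,0],[0,0,0,0]]'; python3 go.py .4815 -.115 -.033 -20 1;python3 - <<'E'
from h import *
f=grab_frame('wrist');save('w22.png',f['img'],1.2)
f=grab_frame('side');save('d22.png',f['img'][100:250,200:380],4)
E
```

```text
clock: 38.05
position: [0.4825, -0.1163, -0.0309]
tool_rot: [1.845, 1.57, -0.075]
force: [0.5, 0.2, 0.1]
grip_width: 0.0858
pos [ 0.4825 -0.1163 -0.0309] jaw -20.0 tiltx [ 8.e-04 -1.e-04 -1.e+00] F [0.5 0.2 0.1] w 0.0858 t 38.05 q [-0.17  0.76  0.39  2.09 -0.69  0.43  0.42]
|d|/row 2.6 [[2.1, -1.4, -0.8, np.float64(-0.0)]]
```

View pics/w22.png

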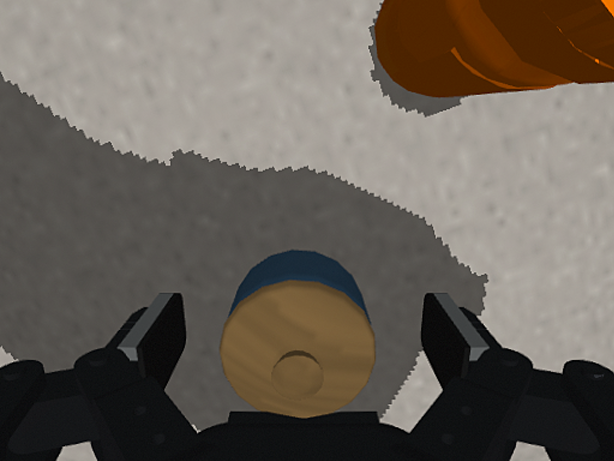

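View pics/d22.png

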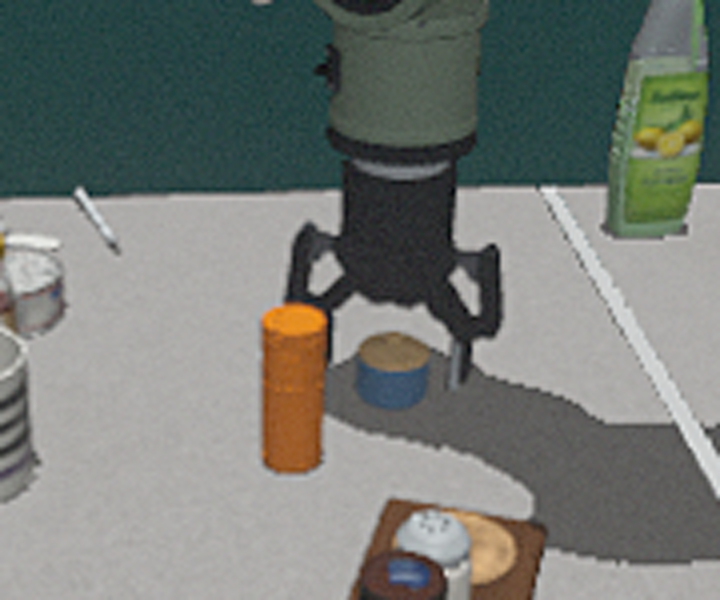

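```bash
python3 -m pendant '[[3,-1,0,0],[0,0,0,0],[0,0,0,0]]'; python3 -m pendant '[[0,0,0,0],[0,0,0,0],[0,0,0,0],[0,0,0,0],[0,0,0,0],[0,0,0,0],[0,0,0,0]]' -1 40; python3 -m pendant '[[-8,0,0,0],[-20,0,0,0],[-30,0,0,0],[-35,0,0,0],[-30,0,0,0],[-20,0,0,0],[-7,0,0,0],[0,0,0,0]]';python3 go.py .4703 .0788 .115 -20 6
```

```text
clock: 38.52
position: [0.4812, -0.116, -0.0344]
tool_rot: [-0.901, 1.571, -2.821]
force: [-0.3, 0.2, 1.0]
grip_width: 0.0858
clock: 39.4
position: [0.4812, -0.116, -0.0341]
tool_rot: [2.567, 1.571, 0.647]
force: [-2.0, 0.6, 8.3]
grip_width: 0.0488
clock: 40.4
position: [0.4812, -0.1158, 0.1156]
tool_rot: [2.482, 1.571, 0.562]
force: [0.4, -0.1, -1.8]
grip_width: 0.0486
pos [ 0.4812 -0.1158  0.1156] jaw -20.0 tiltx [ 2.e-04  1.e-04 -1.e+00] F [ 0.4 -0.1 -1.8] w 0.0486 t 40.40 q [-0.37  0.52  0.67  2.04 -0.48  0.74  0.24]
|d|/row 32.5 [[0.1, -12.8, -29.9, np.float64(0.0)], [0.1, -12.8, -29.9, np.float64(0.0)], [0.1, -12.8, -29.9, np.float64(0.0)], [0.1, -12.8, -29.9, np.float64(0.0)], [0.1, -12.8, -29.9, np.float64(0.0)], [0.1, -12.8, -29.8, np.float64(0.0)]]
```

```bash
python3 -m pendant '[[0,-6,-14,0],[0,-13,-30,0],[0,-17,-40,0],[0,-17,-40,0],[0,-13,-30,0],[0,-7,-16,0],[0,-4,-9,0],[0,0,0,0],[0,0,0,0]]';python3 -m pendant '[[25,0,0,0],[35,0,0,0],[30,0,0,0],[18,0,0,0],[0,0,0,0],[0,0,0,0]]'; python3 go.py .4703 .0788 -.02 -20 2;  python3 - <<'E'
from h import *
f=grab_frame('wrist');save('w23.png',f['img'],1.5)
E
```

```text
clock: 41.52
position: [0.4701, 0.0776, 0.1156]
tool_rot: [0.507, 1.571, -1.414]
force: [0.5, -0.1, -0.9]
grip_width: 0.0489
clock: 42.28
position: [0.4705, 0.0781, 0.0083]
tool_rot: [1.893, 1.57, -0.028]
force: [-0.6, 0.4, -2.7]
grip_width: 0.0486
pos [0.4705 0.0781 0.0083] jaw -20.1 tiltx [ 7.e-04 -0.e+00 -1.e+00] F [-0.6  0.4 -2.7] w 0.0486 t 42.27 q [-0.65  0.68  0.49  2.13 -0.68  0.48  0.01]
|d|/row 14.1 [[14.1, -0.2, -0.3, np.float64(-0.03)], [14.1, -0.2, -0.3, np.float64(-0.03)]]
```

View pics/w23.png

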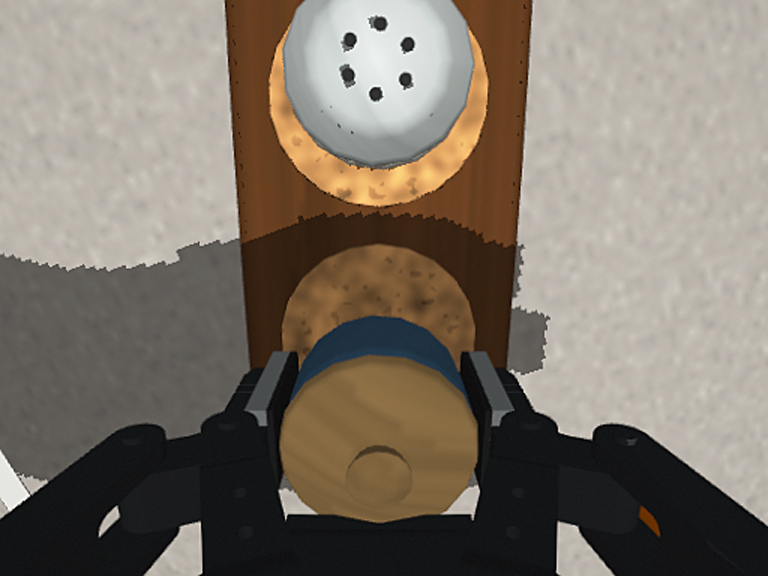

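```bash
python3 - <<'E'
from h import *
f=grab_frame('wrist')
w=lambda x,y:((x+.5)/1.5-.5,(y+.5)/1.5-.5)
u=np.array([.345,.94]);v=np.array([.94,-.342]);z=.014+bot.observe()['position'][2]+.020
a=onz(f,*w(379,244),.014)[:2]-.036*u
for zz in (z,z+.005):
  b=onz(f,*w(379,317),zz)[:2]-.025*u
  L,R=onz(f,*w(282,330),.014)[:2],onz(f,*w(476,330),.014)[:2]
  print(z,a,b,'row',(a-b)@u,'jaw',(a-b)@v,(L+R)/2@v-b@v)
E
```

```text
0.04238390341107805 [0.47101009 0.07885955] [0.46903331 0.07353123] row 0.005690605055175687 jaw 3.58954582869938e-05 0.00012228323048141254
0.04238390341107805 [0.47101009 0.07885955] [0.46964111 0.07522467] row 0.003889085214441546 jaw 4.372123233866888e-05 0.0001301090045330855
```

```bash
python3 -m pendant '[[11,0,-2,0],[10,0,-2,0],[5,0,-0.5,0],[1.5,0,0,0],[0,0,0,0],[0,0,0,0]]'; python3 -m pendant '[[1,0,0,0],[0,0,0,0]]'
```

```text
clock: 43.12
position: [0.4717, 0.0828, -0.0198]
tool_rot: [1.382, 1.571, -0.538]
force: [-0.3, 1.1, -1.1]
grip_width: 0.0483
clock: 43.38
position: [0.4718, 0.0828, -0.0202]
tool_rot: [2.907, 1.57, 0.986]
force: [-5.0, -0.5, 22.0]
grip_width: 0.0486
```

```bash
python3 -m pendant '[[-0.7,0,0,0],[0,0,0,0]]'; python3 -m pendant '[[0,0,0,0],[0,0,0,0],[0,0,0,0],[0,0,0,0],[0,0,0,0]]' 1; python3 -m pendant '[[-20,0,0,0],[-40,0,0,0],[-45,0,0,0],[-45,0,0,0],[-45,0,0,0],[-45,0,0,0],[-20,0,0,0],[0,0,0,0],[0,0,0,0]]';  python3 - <<'E'
from h import *
import pickle
f=grab_frame('wrist');save('w24.png',f['img'],1.5);pickle.dump(f,open('w24.pkl','wb'))
f=grab_frame('side');save('d24.png',f['img'][120:384,130:400],2.2)
E
python3 go.py .45 -.1 .25 -20 3
```

```text
clock: 43.62
position: [0.4718, 0.0829, -0.0201]
tool_rot: [2.032, 1.57, 0.112]
force: [-1.3, 0.3, 5.5]
grip_width: 0.0487
clock: 44.25
position: [0.4716, 0.0828, -0.0202]
tool_rot: [-0.829, 1.571, -2.749]
force: [-0.3, 1.1, 1.3]
grip_width: 0.0857
clock: 45.38
position: [0.4712, 0.0829, 0.2391]
tool_rot: [-1.014, 1.57, -2.934]
force: [-0.2, 0.4, 0.8]
grip_width: 0.0854
pos [0.4712 0.0827 0.239 ] jaw -20.0 tiltx [-1.2e-03 -7.0e-04 -1.0e+00] F [-0.1 -0.8  0.3] w 0.0853 t 45.48 q [-0.99  0.33  0.88  1.95 -0.3   1.   -0.31]
|d|/row 61.4 [[-3.6, 14.2, 59.6, np.float64(-0.01)], [-3.6, 14.2, 59.6, np.float64(-0.01)], [-3.6, 14.2, 59.6, np.float64(-0.01)]]
```

View pics/w24.png

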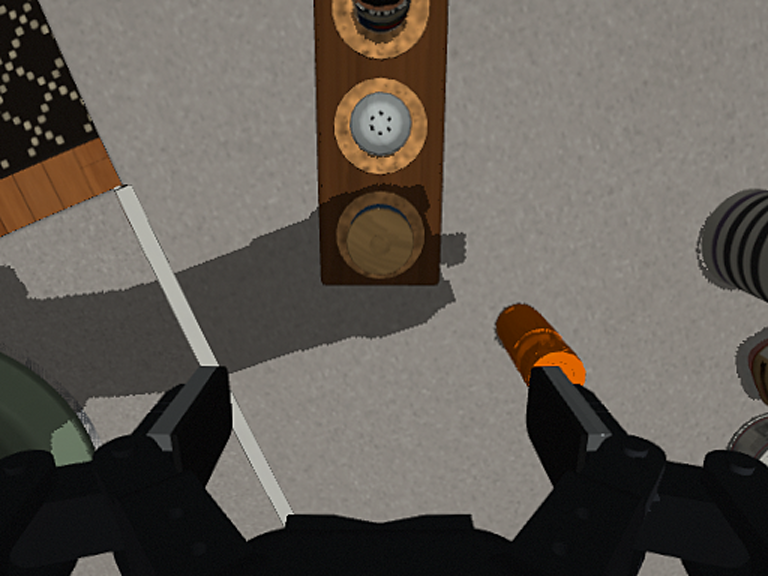

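View pics/d24.png

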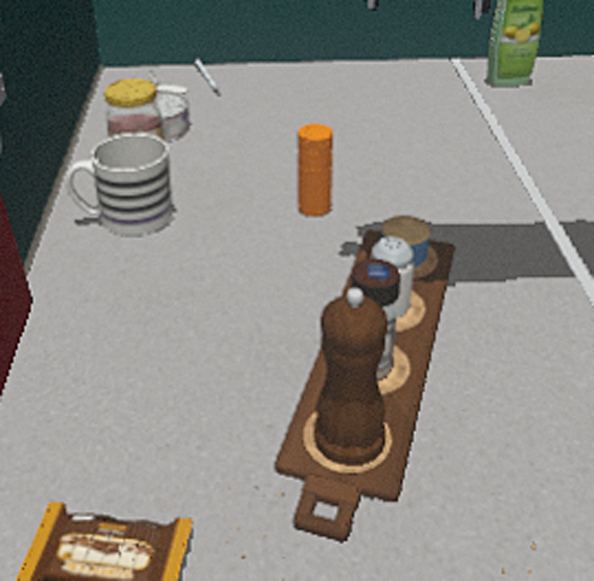

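```bash
python3 - <<'E'
from h import *
import pickle
f=pickle.load(open('w24.pkl','rb'))
w=lambda x,y:((x+.5)/1.5-.5,(y+.5)/1.5-.5)
for k,p,z,c in(('must',(380,244),.014+.042,(380,234)),('salt',(380,123),.09,(381,126))):
    a=onz(f,*w(*p),z)[:2];b=onz(f,*w(*c),.014)[:2];print(k,a,b,(a-b)*1000)
E
python3 -m pendant '[[0,-15,-40,0],[0,-18,-48,0],[0,-18,-48,0],[0,-10,-30,0],[0,-5,-10,0],[0,0,0,0],[0,0,0,0],[0,0,0,0]]';python3 - <<'E'
from h import *
import pickle
f=grab_frame('wrist');save('w25.png',f['img'],1.5);pickle.dump(f,open('w25.pkl','wb'));print(bot.observe()['position'])
E
```

```text
must [0.47150079 0.08062923] [0.47145209 0.08023412] [0.0486964  0.39511278]
salt [0.49999048 0.15924088] [0.50085577 0.15890483] [-0.86529028  0.33605444]
clock: 46.48
position: [0.47, 0.2698, 0.2399]
tool_rot: [-3.1, 1.571, 1.261]
force: [-0.1, -0.1, -0.8]
grip_width: 0.0855
[0.4700357  0.27001389 0.23995158]
```

View pics/w25.png

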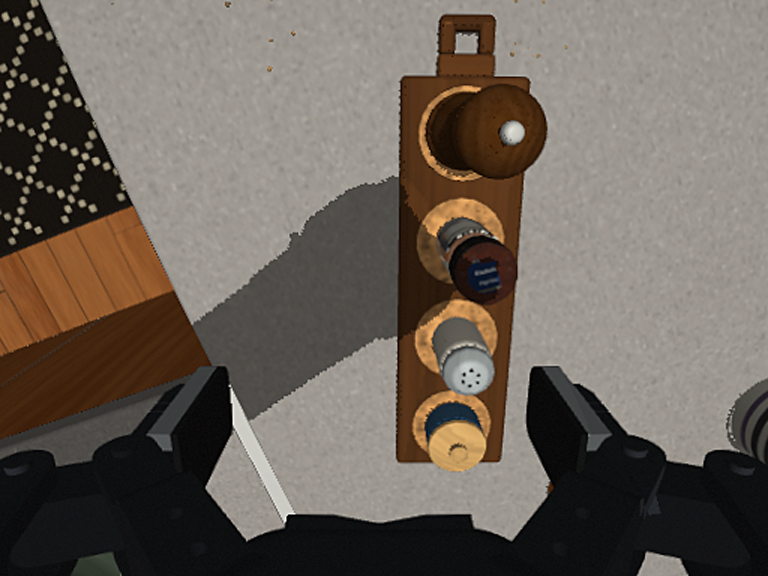

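```bash
python3 - <<'E'
from h import *
import pickle
f=pickle.load(open('w25.pkl','rb'))
w=lambda x,y:((x+.5)/1.5-.5,(y+.5)/1.5-.5)
for k,p,z in(('mill',(512,133),.160),('spice',(483,270),.119),('salt',(470,377),.09),('must',(458,451),.064)):
    print(k,onz(f,*w(*p),z)[:2].round(4))
print('pads .558 .3188 / .5290 .239 / .4997 .159 / .4708 .079')
st=fs=pickle.load(open('f0.pkl','rb'))
g=grab_frame('scene');save('s25.png',g['img'],1.5)
a=fs['scene']['img'][120:200,180:216].astype(int)-g['img'][120:200,180:216];print('mug/jam diff',np.abs(a).mean())
E
```

```text
mill [0.558  0.3177]
spice [0.5284 0.2427]
salt [0.5001 0.1608]
must [0.4719 0.0864]
pads .558 .3188 / .5290 .239 / .4997 .159 / .4708 .079
mug/jam diff 13.43912037037037
```

View pics/s25.png

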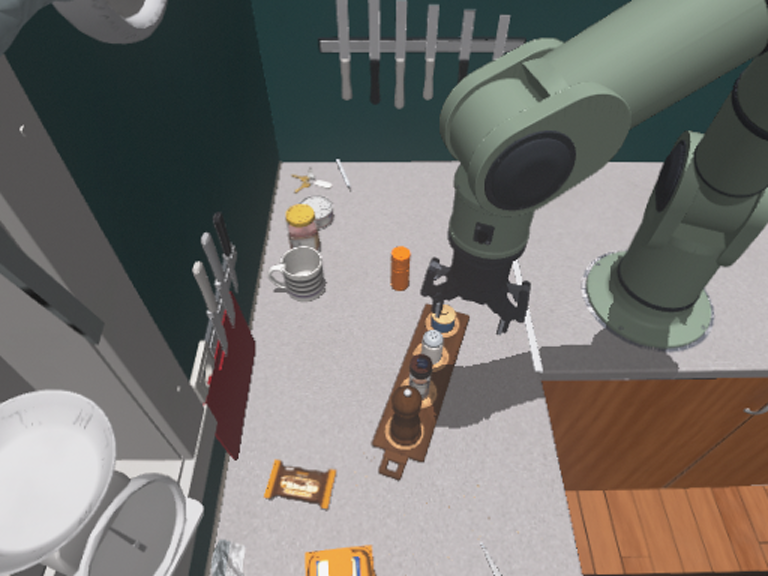

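The mustard pot estimates disagree by about 6 mm, so I'll look from directly above it.

```bash
python3 -m pendant '[[0,14,40,0],[0,16,50,0],[0,16,50,0],[0,16,50,0],[0,12,40,0],[0,4,15,0],[0,0,0,0],[0,0,0,0],[0,0,0,0]]';python3 - <<'E'
from h import *
import pickle
f=grab_frame('wrist');pickle.dump(f,open('w26.pkl','wb'));print(bot.observe()['position'],-np.array(f['R']).T@f['t'])
p=proj(f,[.471,.08,.014]);print(p);u,v=p.astype(int);x0,y0=max(0,u-60),max(0,v-50);print(x0,y0)
save('w26.png',f['img'][y0:y0+100,x0:x0+120],6)
E
```

```text
clock: 47.7
position: [0.4594, 0.015, 0.2397]
tool_rot: [-0.435, 1.57, -2.353]
force: [0.5, 0.2, -0.2]
grip_width: 0.0855
[0.45938448 0.01479001 0.2396996 ] [0.48407352 0.08268519 0.4179895 ]
[242.43958044  98.54426009]
182 48
```

View pics/w26.png

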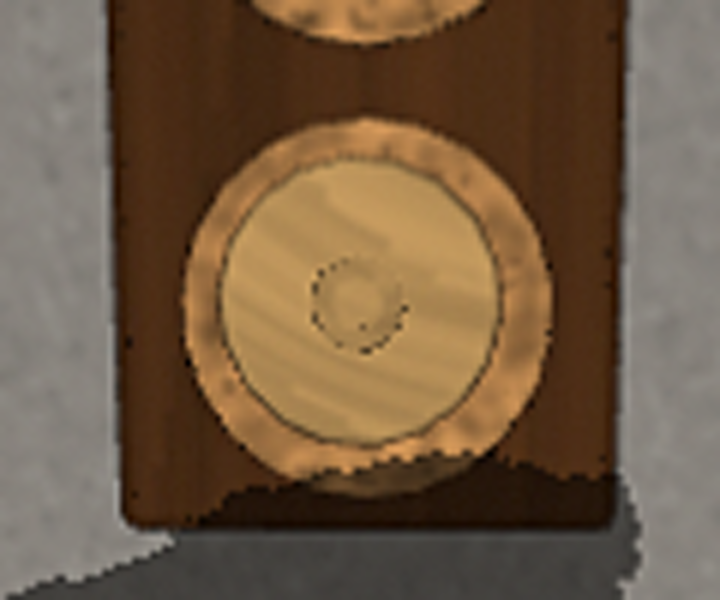

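From directly above, the mustard pot is within 2 mm of its pad centre. Handing in.

```bash
python3 -c "
from workcell import job_done; print(job_done())"
```

```text
the job is handed in; nothing more can be done
None
```

All four pieces are on the board, upright, in order from the lug: pepper mill, spice jar, salt shaker, mustard pot. I handed the job in at about 48 s, with the gripper open and well clear of everything.

**Last checks:** the wrist camera put the mill and salt shaker about 1–2 mm from their pad centres and the spice jar about 1–4 mm, depending on the view. The mug and jam jar sit at the same picture positions as at the start. My pixel comparison of that area came out non-zero (13 grey levels), and I did not trace the cause.

**What failed or disagreed:**
- **First mill grasp:** the real fingertips sit about 37 mm higher than the reported TCP. The first close landed on the mill's knob with about 30 N and rocked it, but it did not tip. I measured the offset in the images, corrected for it, and the remaining grasps held first time.
- **Mustard pot position:** an oblique view put it about 7 mm off, against 0.4 mm in an earlier, closer view. A view from directly above showed it within 2 mm of centre.
- **Contact forces:** setting the pieces down gave up to about 41 N at the wrist, well under the 120 N limit.

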